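# Set out a gear shaft's parts in assembly order

### The job

Set the parts out in the green tray ready for assembly, in a straight, evenly spaced line from the flanged shaft to the bearing housing and in the order they go on the shaft: the gear, hub up, next to the shaft, the spacer sleeve standing in the middle, the ball bearing lying flat next to the housing, and the lock nut lying flat and centred on top of the bearing. Set each part down gently, and leave the ratchet, the spray can and the dish of small nuts where they are.

Things in the scene. Friction and masses are not known exactly. Their poses are not given: they have to be found in the camera images.
- gear: Spur gear of dark steel lying on the bench, hub up: toothed disc 60 mm in diameter, 18 mm high, and on it a round hub 40 mm in diameter, 14 mm high (32 mm in all), with a 25 mm bore and keyway. 0.34 kg. Origin: centre of its underside, z up along the bore. Easily gripped across the hub.
- sleeve: Plain spacer sleeve (short smooth tube) of bright metal standing on end: 36 mm outside diameter, 28 mm high, 25 mm bore. 0.09 kg. Origin: centre of its underside, z up along the bore; the same either end up.
- bearing: Sealed ball bearing lying flat: 52 mm outside diameter, 15 mm high, 25 mm bore, steel rings with a black seal between them. 0.13 kg. Origin: centre of its underside, z up along the bore; the same either side up.
- nut: Thin hexagonal lock nut of steel lying flat: 36 mm across flats, 41.5 mm across corners, 12 mm high, 24 mm bore. 0.06 kg. Origin: centre of its underside, z up along the bore; its x axis is square to one pair of flats (others at each 60 degrees).
- tray: Shallow green steel tray, fixed: 160 mm (its x) by 480 mm (its y), floor 3 mm thick, rim 14 mm high and 3 mm thick. Origin: centre of its underside, z up. Shaft and housing stand in it on its long middle line (x = 0), 180 mm either side of the centre; which is at which end changes. Its long side lies across the robot's front, turned by up to 9 degrees.
- shaft: Short flanged shaft of bright steel standing on its flange in the tray, fixed: flange 72 mm in diameter, 10 mm high; spindle 25 mm in diameter, threaded at the top, 101 mm high in all. Origin: centre of the flange's underside, on the tray floor. The shaft and the housing are 360 mm apart centre to centre; evenly spaced, the three places between them are 90 mm apart.
- housing: Grey bearing housing lying in the tray, fixed: square flange 86 mm wide, 12 mm high, with a round boss 70 mm in diameter, open at the top, 38 mm high in all. Origin: centre of its underside, on the tray floor.
- ratchet: Bystander: bright steel ratchet handle with a red ring, 200 mm long along its x, about 30 mm high at its 32 mm round head (+x end), lying loose on the bench. Origin: middle of its length, on the bench. Not to be disturbed.
- can: Bystander: white, red and yellow spray can, 65 mm in diameter, 195 mm tall, standing loose. Origin: centre of its underside. Not to be disturbed.
- dish: Bystander: round steel dish 110 mm in diameter, 28 mm high, with small nuts in it, loose. Origin: centre of its underside. Not to be disturbed.

How it is judged:
By the outcome, as a careful person would: the job done as asked, in the order asked, and still so for the second after the job is handed in, with the robot touching nothing.
It also fails if it takes over 109 s, if anything falls off the work surface, if the arm or the gripper's body presses on something with over 40 N, if the wrist force passes 120 N, or if a joint passes its speed limit or range.

### The arm

A 6-joint arm with a two-finger parallel gripper is mounted at the origin on the work surface. World frame = base frame: x ahead of the robot, y to its left, z up, the work surface at z = 0. Lengths are in m, angles in rad, forces in N, time in s.
With the tool pointing down it reaches from about 0.25 to 0.725 m from the base axis. Payload 9.7 kg.
Tool frame: the origin (TCP) lies between the finger pads; the fingertips stand 17 mm ahead of it and the grasp point (between the pads) lies 2 mm behind it (bot.finger_overhang is the z of the fingertips in the tool frame, in m); z points along the fingers, y is the line along which they close (so a half turn about z gives the same grasp; the last joint's range is limited). The gripper opens to 85 mm and grips with 20 to 120 N. Pads are 22 mm wide; open, the fingers measure 114 mm over their backs; the gripper's body (76 mm by 85 mm) begins 54 mm behind the grasp point. The pads swing forward as they close: fully open they stand 13 mm farther back than shut.
Start: joints at [1.207, 0.087, 0.176, 1.66, 0, 1.571], TCP at [0.196, 0.514, 0.248] pointing down, gripper open.
Joint ranges: [-3.13, 3.13], [-0.85, 1.81], [-1.15, 1.24], [-2.2, 2.28], [-1.44, 1.52], [-3.14, 3.14]. Speed limits (rad/s): [2.22, 2.22, 2.57, 3.14, 3.14, 3.14].

### API

Orientations are given as a unit quaternion [x, y, z, w].
In Python, from station import readout, eyes, job, bot gives the robot as it stands. The module is installed in compiled form; this text tells all that it offers.
- The arm moves only by the tool send_rows, never from a script. Its argument "deltas" is a list of rows, each an object with "translation": the shift along the tool's x, y, z normalised to -1 to 1, where 1 is 75 mm, a list of three; "angular": the turn, a rotation vector about the tool's x, y, z normalised to -1 to 1, where 1 is 0.5 rad, a list of three; "hand": the opening, from 0 (shut) to 1 (fully open). In form: [{"translation": [x, y, z], "angular": [wx, wy, wz], "hand": hand}, ...]. A call has 1 to 5 rows; each row shifts and turns the commanded pose from where the row before left it, along the tool's axes as they then stand; what a row does not reach is not made up. A row lasts 1/12 s, in which the tool goes at most 41.7 mm and 7.16 degrees, less where a joint would pass 70% of its speed; a pose out of reach is approached as far as the arm can. A call with a number of a shift or a turn outside -1 to 1 is refused whole. A call with a gripper value outside its range is refused whole. The fingers move at their own pace and stop on an object; "grip_force" is the grip in N (left out, the last holds). Time passes only in rows, so rows that do not move let the fingers close. It gives the time, the measured TCP pose, the force, the opening and the grip force at its end, in the units of the state.
- readout.observe(): the state, without advancing time (a new reading comes with each control period).
- eyes.get_image(name): name is "side" or "top"; returns the picture (400x640x3 uint8, red, green, blue); there is no depth.
- eyes.camera_info(name): a dict with "fovy" (degrees; the focal length in pixels is half the picture's height over the tangent of half this angle, whatever the lens; pixels are square), "cx", "cy" (the principal point, pixels), "cam_to_world" (4x4, takes a point from camera to world coordinates). Camera axes: x right, y down, z forward; pixel columns grow to the right and rows downward; lengths in m; the calibration is good to about 2 mm. A picture is of the moment at which its call begins. camera_info takes no time and is no camera call.
- job.finish_job(): hands the job in; it is judged then, once.
The state is a dict: "time_s": time; "joint_pos": joint angles; "dq": joint speeds; "effort": joint torques, N m; "tcp_pos": TCP position; "tool_rot": TCP orientation; "contact_force": force on the tool from outside, world axes, zero at the start; "wrist_torque": the same for the moment, N m; "gripper_width": opening from 0.0 (shut) to 1.0 (fully open); "finger_force": force on a finger pad.
Only numpy, scipy, OpenCV 4.12 (cv2) and the standard library are available. Lean on these libraries where they do the work, as an engineer would, in place of code of your own. Each camera call takes 0.05 s, during which the arm holds its last target. There are 200 camera calls.

## Working session

There is one attempt and no reset: what is moved stays moved. The work goes in short steps, Python scripts to look and compute and a tool call to move; the robot and the scene stay as the last step left them, time stands still between calls to the robot, and variables do not carry over. Pictures are saved under pics/ and viewed, at most 14 in all, crops included, and the job is handed in when it is done.

Besides the shell and the picture viewer there is one more tool, called after ">>>" as a command line: name --argument value ..., lists and objects as JSON in quotes. send_rows: Moves the arm, as the interface text tells. Scaled input: -1 to 1 covers 75 mm each way for a shift and 0.5 rad each way for a turn. Its arguments: {"type":"object","properties":{"deltas":{"type":"array"},"grip_force":{"type":"number"}},"required":["deltas"]}

```bash
mkdir -p pics
python3 - <<'E'
from station import readout, eyes, job, bot
import cv2
s=readout.observe(); print(s, bot.finger_overhang)
for n in("top","side"):
    im=eyes.get_image(n); cv2.imwrite(f"pics/{n}0.png",im[:,:,::-1]); print(n,eyes.camera_info(n))
E
```

```text
{'time_s': 0.0, 'joint_pos': array([ 1.20702661e+00,  8.74531120e-02,  1.75118473e-01,  1.65979442e+00,
       -3.14613667e-06,  1.57081638e+00]), 'dq': array([-1.30212674e-04,  2.69028707e-06,  1.22923955e-04, -7.53535925e-04,
       -4.60070205e-04,  2.38813806e-04]), 'effort': array([-8.55877388e-04, -5.20388174e+01,  4.64807010e+01,  1.60359970e-02,
       -4.17131707e-05,  2.09641456e-05]), 'tcp_pos': array([0.19561589, 0.51381248, 0.24757884]), 'tool_rot': array([ 1.80893483e-01,  9.83502468e-01, -6.55659260e-04, -1.18980946e-04]), 'contact_force': array([-0.50131735, -0.99843891, -0.30018702]), 'wrist_torque': array([ 0.00101367, -0.04129476, -0.00752845]), 'finger_force': 0.0, 'gripper_width': 1.0001496303586759} 0.017
top {'fovy': 46.69294370978689, 'cx': 317.39523840931827, 'cy': 183.75835892956488, 'cam_to_world': array([[-0.02370992, -0.98478681,  0.17214174,  0.28922377],
       [-0.99957842,  0.02046617, -0.02059414,  0.01893616],
       [ 0.01675775, -0.17255745, -0.98485689,  1.40431365],
       [ 0.        ,  0.        ,  0.        ,  1.        ]])}
side {'fovy': 57.76582956670711, 'cx': 325.15718854981014, 'cy': 201.39283273897482, 'cam_to_world': array([[ 9.96361538e-01, -4.11447458e-02,  7.46377600e-02,
         4.70183964e-01],
       [-8.52265289e-02, -4.77384843e-01,  8.74551400e-01,
        -8.51649116e-01],
       [-3.52259641e-04, -8.77730495e-01, -4.79154520e-01,
         5.23223206e-01],
       [ 0.00000000e+00,  0.00000000e+00,  0.00000000e+00,
         1.00000000e+00]])}
```

View pics/top0.png

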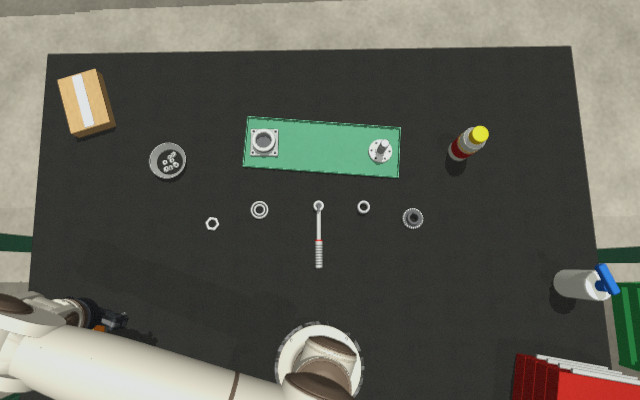

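View pics/side0.png

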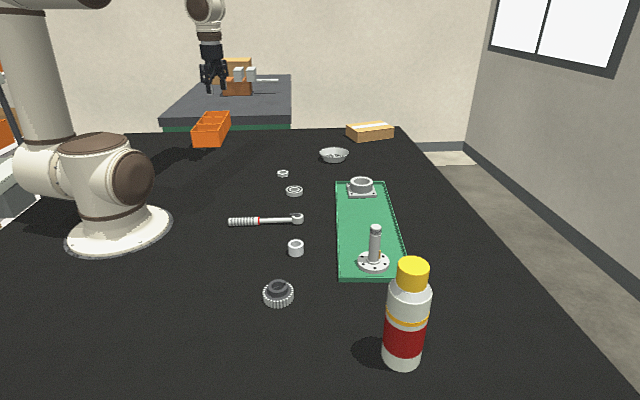

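Top view: housing at (264,141), shaft at (381,152), nut (212,224), bearing (259,210), sleeve (364,207), gear (413,218), and the ratchet between them at x≈319. The side view agrees with this. Next I measure them by masks.

```bash
cat > h.py <<'E'
import numpy as np, cv2
from station import readout, eyes, job, bot
from scipy.spatial.transform import Rotation as R
def ray(n,u,v):
    c=eyes.camera_info(n); f=200/np.tan(np.radians(c["fovy"]/2)); T=np.array(c["cam_to_world"])
    d=T[:3,:3]@np.array([(u-c["cx"])/f,(v-c["cy"])/f,1]); return T[:3,3],d
def onz(n,u,v,z):
    o,d=ray(n,u,v); return (o+d*(z-o[2])/d[2])
def proj(n,p):
    c=eyes.camera_info(n); f=200/np.tan(np.radians(c["fovy"]/2)); T=np.array(c["cam_to_world"])
    q=T[:3,:3].T@(np.array(p)-T[:3,3]); return np.array([c["cx"]+f*q[0]/q[2],c["cy"]+f*q[1]/q[2]])
def blob(im,box,thr):
    x0,y0,x1,y1=box; g=im[y0:y1,x0:x1].astype(int).max(2)
    m=(g>thr).astype(np.uint8); m=cv2.morphologyEx(m,cv2.MORPH_CLOSE,np.ones((3,3)))
    cs,_=cv2.findContours(m,cv2.RETR_EXTERNAL,cv2.CHAIN_APPROX_NONE); c=max(cs,key=cv2.contourArea)
    (cx,cy),r=cv2.minEnclosingCircle(c); f=np.zeros_like(m); cv2.drawContours(f,[c],-1,1,-1); M=cv2.moments(f,True)
    bx=cv2.boundingRect(c)
    return M["m10"]/M["m00"]+x0,M["m01"]/M["m00"]+y0,M["m00"],(bx[0]+x0,bx[1]+y0,bx[2],bx[3])
E
python3 - <<'E'
from h import *
t=cv2.imread("pics/top0.png")[:,:,::-1]; s=cv2.imread("pics/side0.png")[:,:,::-1]
for n,bt,bs,h in(("nut",(198,212,226,238),(272,164,293,182),.012),("bearing",(244,195,275,226),(280,180,308,200),.015),("sleeve",(350,195,378,221),(282,234,310,262),.028),("gear",(396,202,430,236),(255,270,302,315),.018)):
    for nm,im,b in(("top",t,bt),("side",s,bs)):
        for thr in(75,90):
            u,v,a,bx=blob(im,b,thr); print(n,nm,thr,round(u,1),round(v,1),a,bx,onz(nm,u,v,h/2)[:2].round(4), onz(nm,u,v,h)[:2].round(4))
# tray corners
hsv=cv2.cvtColor(np.ascontiguousarray(t),cv2.COLOR_RGB2HSV)
m=((hsv[...,0]>60)&(hsv[...,0]<90)&(hsv[...,1]>80)).astype(np.uint8); m[:,:230]=0;m[:,420:]=0
cs,_=cv2.findContours(m,0,1);c=max(cs,key=cv2.contourArea);r=cv2.minAreaRect(c);print(r)
P=np.array([onz("top",*p,.012)[:2] for p in cv2.boxPoints(r)]);print(P.round(4),P.mean(0),[np.linalg.norm(P[i]-P[i-1]).round(4) for i in range(4)])
def up(im,b,n,k):
    x0,y0,x1,y1=b;cv2.imwrite(n,cv2.resize(np.ascontiguousarray(im[y0:y1,x0:x1,::-1]),None,fx=k,fy=k,interpolation=cv2.INTER_CUBIC))
up(t,(195,105,435,285),"pics/tz.png",3.3)
up(s,(210,150,420,310),"pics/sz.png",3.7)
E
```

```text
nut top 75 211.7 223.2 152.0 (205, 217, 15, 14) [0.4198 0.3105] [0.4193 0.3093]
nut top 90 211.7 223.2 146.0 (205, 217, 14, 14) [0.4199 0.3103] [0.4194 0.309 ]
nut side 75 282.4 172.9 87.0 (276, 169, 13, 9) [0.4202 0.311 ] [0.4208 0.2975]
nut side 90 282.6 172.9 82.0 (277, 169, 12, 9) [0.4208 0.3113] [0.4213 0.2978]
bearing top 75 259.0 209.4 270.0 (250, 201, 19, 18) [0.4582 0.1683] [0.4573 0.1675]
bearing top 90 259.0 209.5 264.0 (250, 201, 19, 18) [0.4581 0.1683] [0.4572 0.1675]
bearing side 75 293.8 190.6 185.0 (285, 185, 18, 12) [0.4585 0.1688] [0.4587 0.1539]
bearing side 90 293.8 190.6 177.0 (285, 185, 18, 12) [0.4584 0.1683] [0.4586 0.1535]
sleeve top 75 363.2 206.4 141.0 (357, 200, 13, 14) [ 0.4598 -0.1469] [ 0.4581 -0.1453]
sleeve top 90 363.1 206.3 135.0 (357, 200, 13, 13) [ 0.4602 -0.1469] [ 0.4585 -0.1452]
sleeve side 75 295.4 247.5 270.0 (287, 238, 17, 20) [ 0.4595 -0.1443] [ 0.4598 -0.1637]
sleeve side 90 295.4 247.5 264.0 (287, 239, 17, 18) [ 0.4596 -0.1443] [ 0.4599 -0.1637]
gear top 75 412.4 218.0 357.0 (402, 208, 22, 21) [ 0.4219 -0.2955] [ 0.4211 -0.2934]
gear top 90 412.5 217.9 350.0 (402, 208, 22, 21) [ 0.4221 -0.2959] [ 0.4213 -0.2939]
gear side 75 277.8 293.7 756.0 (262, 279, 32, 30) [ 0.4219 -0.2923] [ 0.4228 -0.302 ]
gear side 90 277.9 293.7 748.0 (262, 279, 32, 30) [ 0.4221 -0.2923] [ 0.4229 -0.3021]
((321.6627197265625, 146.60946655273438), (156.65435791015625, 51.52079391479492), 4.184916019439697)
[[ 0.5908  0.2205]
 [ 0.7546  0.2095]
 [ 0.7085 -0.2781]
 [ 0.5453 -0.2575]] [ 0.64979858 -0.0264046 ] [np.float64(0.4801), np.float64(0.1642), np.float64(0.4897), np.float64(0.1644)]
```

View pics/tz.png

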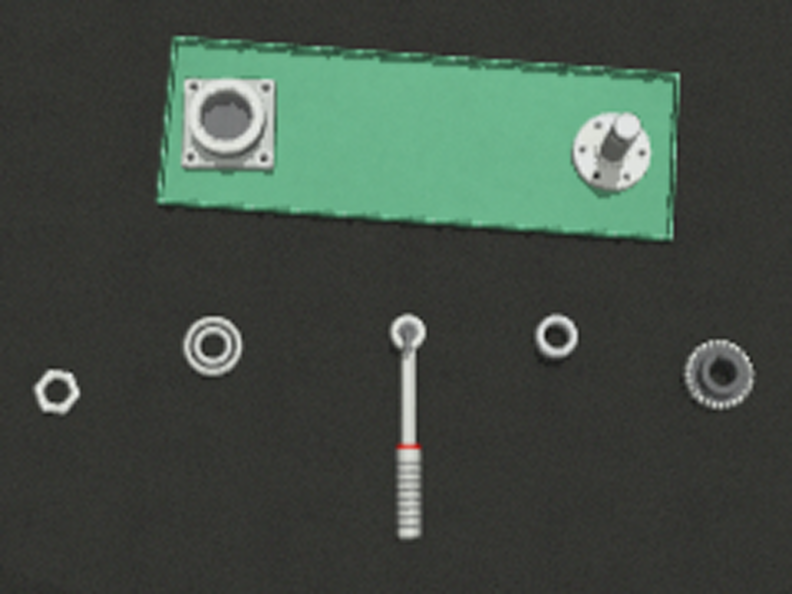

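View pics/sz.png

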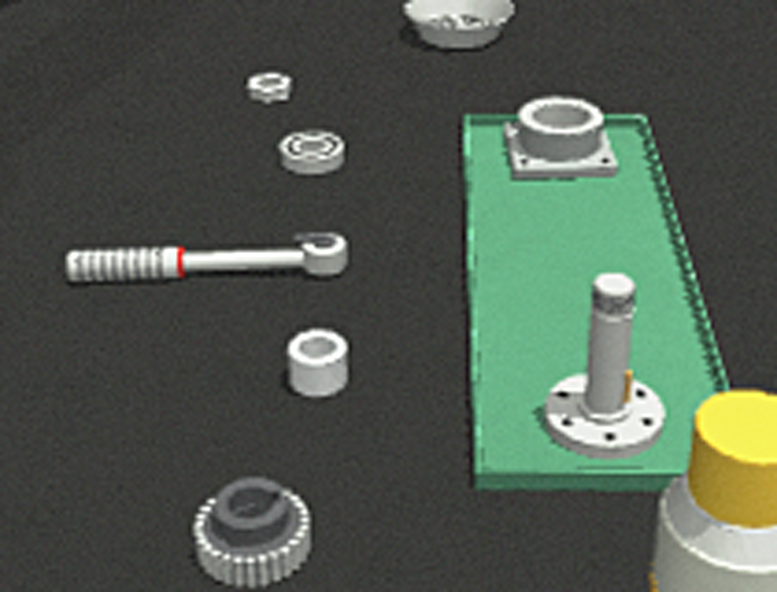

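The crops show every part upright as described, with the gear's hub up. Housing flange centre is about (264,142.6) px and shaft flange about (380.5,150.8) px. Next: tray line and targets.

Run:
```python
from h import *
t=cv2.imread("pics/top0.png")[:,:,::-1]
hsv=cv2.cvtColor(np.ascontiguousarray(t),cv2.COLOR_RGB2HSV)
g=((hsv[...,0]>60)&(hsv[...,0]<90)&(hsv[...,1]>80)).astype(np.uint8); g[:,:230]=0;g[:,420:]=0
cs,_=cv2.findContours(g,0,1);c=max(cs,key=cv2.contourArea)
hull=cv2.convexHull(c); q=cv2.approxPolyDP(hull,6,True)[:,0]; print(q.tolist())
P=np.array([onz("top",*p,.014)[:2] for p in q.astype(float)]);print(P.round(4),P.mean(0),[np.linalg.norm(P[i]-P[i-1]).round(4) for i in range(len(P))])
# line fits to each long side
C=c[:,0].astype(float);W=np.array([onz("top",*p,.014)[:2] for p in C])
for a,b in((q[i],q[i-1]) for i in range(len(q))):
    d=(b-a)/np.linalg.norm(b-a); k=np.abs((C-a)@np.array([-d[1],d[0]]))<2.5; k&=((C-a)@d>6)&((C-b)@d<-6)
    print(cv2.fitLine(W[k].astype(np.float32),cv2.DIST_L2,0,.01,.01).ravel().round(4))
# housing flange & shaft flange: non-green inside tray
w=((t.astype(int).min(2)>130)).astype(np.uint8)
for n,(x0,y0,x1,y1) in(("housing",(246,125,282,160)),("shaft",(364,134,396,168))):
    m=1-g[y0:y1,x0:x1]; cs,_=cv2.findContours(m,0,1);k=max(cs,key=cv2.contourArea)
    print(n,cv2.minAreaRect(k),cv2.minEnclosingCircle(k),x0,y0,cv2.boundingRect(k))
    r=cv2.minAreaRect(k)
    print(onz("top",r[0][0]+x0,r[0][1]+y0,.014).round(4))
s=cv2.imread("pics/side0.png")[:,:,::-1]
print([proj("side",p).round(1).tolist() for p in((.656,.155,.041),(.634,-.204,.104))],[proj("top",p).round(1).tolist() for p in((.656,.155,.041),(.634,-.204,.104))])
```

```text
[[247, 116], [400, 127], [398, 175], [243, 166]]
[[ 0.7513  0.2043]
 [ 0.7068 -0.2724]
 [ 0.5544 -0.2579]
 [ 0.5921  0.2161]] [ 0.65112348 -0.02746808] [np.float64(0.1596), np.float64(0.4787), np.float64(0.1531), np.float64(0.4755)]
[ 0.9963 -0.0861  0.6695  0.2107]
[ 0.0945  0.9955  0.7292 -0.0339]
[ 0.9951 -0.0986  0.63   -0.2651]
[ 0.0949  0.9955  0.5706 -0.0103]
housing ((18.0, 17.0), (28.0, 28.0), 90.0) ((18.0, 17.0), 19.105072021484375) 246 125 (4, 3, 29, 29)
[0.6666 0.1517 0.014 ]
shaft ((16.0, 16.5), (23.0, 24.0), 90.0) ((16.071428298950195, 16.071428298950195), 12.558940887451172) 364 134 (4, 5, 25, 24)
[ 0.6326 -0.2062  0.014 ]
[[357.2, 180.5], [375.5, 225.6]] [[262.1, 143.1], [383.9, 142.5]]
```

```bash
cat >> h.py <<'E'
YAW=-0.0948
def go(x,y,z,yaw=YAW,s=None):
    "tool-frame total shift (units of 75 mm) after the turn, and turn about tool z (units of .5 rad)"
    s=s or readout.observe(); Rw=R.from_quat(s["tool_rot"]); p=s["tcp_pos"]
    T=R.from_matrix(np.column_stack([[np.sin(yaw),-np.cos(yaw),0],[np.cos(yaw),np.sin(yaw),0],[0,0,-1]]))
    rv=(Rw.inv()*T).as_rotvec()
    print("pos",p.round(4),"turn",(rv/.5).round(3),"shift",(T.inv().apply(np.array([x,y,z])-p)/.075).round(3),"F",s["contact_force"].round(1),"w",round(s["gripper_width"],3),round(s["finger_force"],1),"t",s["time_s"])
E
python3 - <<'E'
from h import *
go(.422,-.294,.12)
print(onz("top",480,135,.195), onz("top",168,161,.02),proj("top",(.422,-.294,.009)))
# nut corner direction from 6th harmonic, top view on z=.012
t=cv2.imread("pics/top0.png").max(2).astype(np.float32)
n=240; half=.03; c=np.array([.4195,.3098])
X,Y=np.meshgrid(np.linspace(-half,half,n),np.linspace(-half,half,n),indexing="ij")
uv=np.array([proj("top",(c[0]+a,c[1]+b,.011)) for a,b in zip(X.ravel(),Y.ravel())]).astype(np.float32)
I=cv2.remap(t,uv[:,0].reshape(n,n),uv[:,1].reshape(n,n),cv2.INTER_CUBIC)
for thr in(90,120,150):
    M=(I>thr); 
    x,y=X[M].mean(),Y[M].mean(); r=np.hypot(X-x,Y-y);th=np.arctan2(Y-y,X-x)
    k=M&(r>.0165)
    z=np.exp(6j*th[k]).sum(); print(thr,x,y,np.degrees(np.angle(z)/6),abs(z)/k.sum())
E
```

```text
Traceback (most recent call last):
  File "h.py", line 23, in go
    T=R.from_matrix(np.column_stack([[np.sin(yaw),-np.cos(yaw),0],[np.cos(yaw),np.sin(yaw),0],[0,0,-1]]))
  File "scipy/spatial/transform/_rotation.pyx", line 1143, in scipy.spatial.transform._rotation.Rotation.from_matrix
ValueError: Non-positive determinant (left-handed or null coordinate frame) in rotation matrix 0: [[-0.09465807  0.99550984  0.        ]
 [-0.99550984 -0.09465807  0.        ]
 [ 0.          0.         -1.        ]].
```

```bash
sed -i 's/\[np.sin(yaw),-np.cos(yaw),0\]/[-np.sin(yaw),np.cos(yaw),0]/' h.py
python3 - <<'E'
from h import *
go(.422,-.294,.12)
print(onz("top",480,135,.195), onz("top",168,161,.02),proj("top",(.422,-.294,.009)))
t=cv2.imread("pics/top0.png").max(2).astype(np.float32)
n=240; half=.03; c=np.array([.4195,.3098])
X,Y=np.meshgrid(np.linspace(-half,half,n),np.linspace(-half,half,n),indexing="ij")
uv=np.array([proj("top",(c[0]+a,c[1]+b,.011)) for a,b in zip(X.ravel(),Y.ravel())]).astype(np.float32)
I=cv2.remap(t,uv[:,0].reshape(n,n),uv[:,1].reshape(n,n),cv2.INTER_CUBIC)
for thr in(90,120,150):
    M=(I>thr); x,y=X[M].mean(),Y[M].mean(); r=np.hypot(X-x,Y-y);th=np.arctan2(Y-y,X-x)
    k=M&(r>.0165); z=np.exp(6j*th[k]).sum(); print(thr,x,y,np.degrees(np.angle(z)/6),abs(z)/k.sum())
E
```

```text
pos [0.1956 0.5138 0.2477] turn [-2.000e-03  2.000e-03  2.604e+00] shift [-10.437   4.024   1.702] F [-0.2  0.6 -0.6] w 0.999 0.0 t 0.1
[ 0.62584191 -0.45119341  0.195     ] [0.61092166 0.44289696 0.02      ] [411.90838456 217.96543951]Traceback (most recent call last):
  File "<stdin>", line 7, in <module>
  File "h.py", line 10, in proj
    c=eyes.camera_info(n); f=200/np.tan(np.radians(c["fovy"]/2)); T=np.array(c["cam_to_world"])
ValueError: time passes only in moves, steps and waits
```

>>> send_rows --deltas '[{"translation": [0,0,0],"angular": [0,0,0.237],"hand": 0.65},{"translation": [0,0,0],"angular": [0,0,0.237],"hand": 0.65},{"translation": [0,0,0],"angular": [0,0,0.237],"hand": 0.65},{"translation": [0,0,0],"angular": [0,0,0.237],"hand": 0.65},{"translation": [0,0,0],"angular": [0,0,0.237],"hand": 0.65}]' --grip_force 30

```text
time_s: 0.52
tcp_pos: [0.1957, 0.5139, 0.2479]
tool_rot: [0.463, 0.886, -0.0, 0.0]
contact_force: [0.1, -0.2, -0.8]
gripper_width: 0.651
finger_force: 0.0
```

>>> send_rows --deltas '[{"translation": [0,0,0],"angular": [0,0,0.237],"hand": 0.65},{"translation": [0,0,0],"angular": [0,0,0.237],"hand": 0.65},{"translation": [0,0,0],"angular": [0,0,0.237],"hand": 0.65},{"translation": [0,0,0],"angular": [0,0,0.237],"hand": 0.65},{"translation": [0,0,0],"angular": [0,0,0.237],"hand": 0.65}]'

```text
time_s: 0.93
tcp_pos: [0.1957, 0.5139, 0.2479]
tool_rot: [0.701, 0.713, -0.0, 0.0]
contact_force: [0.2, -0.4, -0.2]
gripper_width: 0.649
finger_force: 0.0
```

>>> send_rows --deltas '[{"translation": [0,0,0],"angular": [0,0,0.234],"hand": 0.65},{"translation": [-0.2,0.08,0.03],"angular": [0,0,0],"hand": 0.65},{"translation": [-0.4,0.16,0.07],"angular": [0,0,0],"hand": 0.65},{"translation": [-0.4,0.16,0.07],"angular": [0,0,0],"hand": 0.65},{"translation": [-0.4,0.16,0.07],"angular": [0,0,0],"hand": 0.65}]'

```text
time_s: 1.35
tcp_pos: [0.2275, 0.4042, 0.2294]
tool_rot: [0.74, 0.673, -0.0, 0.0]
contact_force: [0.7, -0.4, 0.6]
gripper_width: 0.651
finger_force: 0.0
```

```bash
python3 - <<'E'
from h import *
import pickle
pickle.dump({n:eyes.camera_info(n) for n in("top","side")},open("cal.pkl","wb"))
go(.422,-.294,.12)
E
sed -i 's/^def ray/import pickle\nCAL=pickle.load(open("\.\/cal.pkl","rb"))\ndef ray/; s/eyes.camera_info(n)/CAL[n]/' h.py
python3 - <<'E'
from h import *
t=cv2.imread("pics/top0.png").max(2).astype(np.float32)
n=240; half=.03; c=np.array([.4195,.3098])
X,Y=np.meshgrid(np.linspace(-half,half,n),np.linspace(-half,half,n),indexing="ij")
uv=np.array([proj("top",(c[0]+a,c[1]+b,.011)) for a,b in zip(X.ravel(),Y.ravel())]).astype(np.float32)
I=cv2.remap(t,uv[:,0].reshape(n,n),uv[:,1].reshape(n,n),cv2.INTER_CUBIC)
for thr in(90,120,150):
    M=(I>thr); x,y=X[M].mean(),Y[M].mean(); r=np.hypot(X-x,Y-y);th=np.arctan2(Y-y,X-x)
    k=M&(r>.0165); z=np.exp(6j*th[k]).sum(); print(thr,x,y,np.degrees(np.angle(z)/6),abs(z)/k.sum())
E
```

```text
pos [0.2275 0.4042 0.2294] turn [-0.001  0.002  0.001] shift [-9.023  3.463  1.459] F [ 0.7 -0.4  0.6] w 0.651 0.0 t 1.35
90 -2.007083667248264e-07 -0.0005363328975731651 20.530643968642156 0.14068485521300292
120 4.5370683059642784e-05 -0.0006173503750045283 20.557978720679355 0.1741891173993078
150 0.00011226881510164379 -0.0006446956893892242 20.825506346861758 0.2189509299078505
```

>>> send_rows --deltas '[{"translation": [-0.41,0.157,0.066],"angular": [0,0,0],"hand": 0.65},{"translation": [-0.41,0.157,0.066],"angular": [0,0,0],"hand": 0.65},{"translation": [-0.41,0.157,0.066],"angular": [0,0,0],"hand": 0.65},{"translation": [-0.41,0.157,0.066],"angular": [0,0,0],"hand": 0.65},{"translation": [-0.41,0.157,0.066],"angular": [0,0,0],"hand": 0.65}]'

```text
time_s: 1.77
tcp_pos: [0.2715, 0.2453, 0.205]
tool_rot: [0.74, 0.673, -0.0, 0.0]
contact_force: [0.5, 0.0, 0.0]
gripper_width: 0.649
finger_force: 0.0
```

>>> send_rows --deltas '[{"translation": [-0.41,0.157,0.066],"angular": [0,0,0],"hand": 0.65},{"translation": [-0.41,0.157,0.066],"angular": [0,0,0],"hand": 0.65},{"translation": [-0.41,0.157,0.066],"angular": [0,0,0],"hand": 0.65},{"translation": [-0.41,0.157,0.066],"angular": [0,0,0],"hand": 0.65},{"translation": [-0.41,0.157,0.066],"angular": [0,0,0],"hand": 0.65}]'

```text
time_s: 2.18
tcp_pos: [0.3154, 0.0867, 0.1804]
tool_rot: [0.74, 0.673, 0.0, 0.0]
contact_force: [1.2, 0.6, -0.8]
gripper_width: 0.651
finger_force: 0.0
```

>>> send_rows --deltas '[{"translation": [-0.41,0.157,0.066],"angular": [0,0,0],"hand": 0.65},{"translation": [-0.41,0.157,0.066],"angular": [0,0,0],"hand": 0.65},{"translation": [-0.41,0.157,0.066],"angular": [0,0,0],"hand": 0.65},{"translation": [-0.41,0.157,0.066],"angular": [0,0,0],"hand": 0.65},{"translation": [-0.41,0.157,0.066],"angular": [0,0,0],"hand": 0.65}]'

```text
time_s: 2.6
tcp_pos: [0.3595, -0.0722, 0.1557]
tool_rot: [0.74, 0.673, 0.0, 0.0]
contact_force: [1.5, -0.3, 0.2]
gripper_width: 0.653
finger_force: 0.0
```

>>> send_rows --deltas '[{"translation": [-0.41,0.157,0.066],"angular": [0,0,0],"hand": 0.65},{"translation": [-0.41,0.157,0.066],"angular": [0,0,0],"hand": 0.65},{"translation": [-0.41,0.157,0.066],"angular": [0,0,0],"hand": 0.65},{"translation": [-0.41,0.157,0.066],"angular": [0,0,0],"hand": 0.65},{"translation": [-0.41,0.157,0.066],"angular": [0,0,0],"hand": 0.65}]'

```text
time_s: 3.02
tcp_pos: [0.4035, -0.2309, 0.1307]
tool_rot: [0.74, 0.673, -0.0, -0.0]
contact_force: [0.7, 1.0, -0.1]
gripper_width: 0.653
finger_force: 0.0
```

>>> send_rows --deltas '[{"translation": [-0.41,0.157,0.066],"angular": [0,0,0],"hand": 0.65},{"translation": [-0.3,0.12,0.04],"angular": [0,0,0],"hand": 0.65},{"translation": [0,0,0],"angular": [0,0,0],"hand": 0.65}]'

```text
time_s: 3.27
tcp_pos: [0.4195, -0.2873, 0.1216]
tool_rot: [0.741, 0.672, -0.0, -0.001]
contact_force: [-0.4, -0.6, -0.1]
gripper_width: 0.647
finger_force: 0.0
```

Run:
```python
from h import *
go(.422,-.294,.04)
im=eyes.get_image("side"); x0,y0,x1,y1=180,170,380,320
cv2.imwrite("pics/s1.png",cv2.resize(im[y0:y1,x0:x1,::-1].copy(),None,fx=3.5,fy=3.5,interpolation=cv2.INTER_CUBIC))
```

```text
pos [ 0.4195 -0.2873  0.1216] turn [-0.003 -0.    -0.006] shift [-0.086  0.042  1.088] F [-0.4 -0.6 -0.1] w 0.647 0.0 t 3.2667
```

View pics/s1.png

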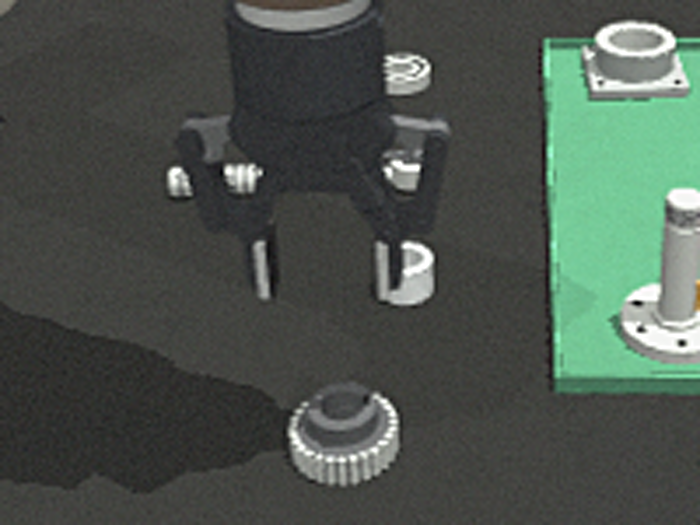

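The gripper stands above the gear; fingertips at about (255.4,255.1) and (290,255.1) px. I cast them onto the plane y = TCP y to find the tip height.

Run:
```python
from h import *
for u in(255.4,272.7,290):
    o,d=ray("side",u,255.1); print((o+d*(-.2873-11e-3-o[1])/d[1]).round(4))
```

```text
[ 0.3871 -0.2983  0.1123]
[ 0.4189 -0.2983  0.1102]
[ 0.4511 -0.2983  0.1082]
```

>>> send_rows --deltas '[{"translation": [-0.086,0.042,0.2],"angular": [0,0,0],"hand": 0.65},{"translation": [0,0,0.3],"angular": [0,0,0],"hand": 0.65},{"translation": [0,0,0.25],"angular": [0,0,0],"hand": 0.65},{"translation": [0,0,0],"angular": [0,0,0],"hand": 0.65}]'

```text
time_s: 3.65
tcp_pos: [0.42, -0.2888, 0.0635]
tool_rot: [0.74, 0.673, -0.001, -0.003]
contact_force: [-1.2, 0.5, 0.1]
gripper_width: 0.653
finger_force: 0.0
```

Run:
```python
from h import *
go(.422,-.294,.038); s=readout.observe(); print(s["joint_pos"].round(3),s["dq"].round(3))
```

```text
pos [ 0.42   -0.2888  0.0635] turn [-0.01  -0.006  0.001] shift [-0.066  0.034  0.34 ] F [-1.2  0.5  0.1] w 0.653 0.0 t 3.65
[-0.603  0.006 -0.265  1.305  0.     1.063] [ 0.001 -0.022  0.062  0.065 -0.003 -0.003]
```

>>> send_rows --deltas '[{"translation": [-0.066,0.034,0],"angular": [-0.01,-0.006,0],"hand": 0.65},{"translation": [0,0,0],"angular": [0,0,0],"hand": 0.65}]'

```text
time_s: 3.82
tcp_pos: [0.4245, -0.2963, 0.0685]
tool_rot: [0.74, 0.673, 0.001, 0.004]
contact_force: [0.6, -0.7, 0.4]
gripper_width: 0.654
finger_force: 0.0
```

Run:
```python
from h import *
go(.422,-.294,.038)
```

```text
pos [ 0.4245 -0.2963  0.0685] turn [0.014 0.008 0.001] shift [ 0.028 -0.037  0.406] F [ 0.6 -0.7  0.4] w 0.654 0.0 t 3.8167
```

>>> send_rows --deltas '[{"translation": [0,0,0],"angular": [0,0,0],"hand": 0.65},{"translation": [0,0,0],"angular": [0,0,0],"hand": 0.65},{"translation": [0,0,0],"angular": [0,0,0],"hand": 0.65}]'

```text
time_s: 4.07
tcp_pos: [0.4242, -0.2961, 0.0681]
tool_rot: [0.74, 0.673, 0.001, 0.004]
contact_force: [-0.1, 0.1, 0.3]
gripper_width: 0.654
finger_force: 0.0
```

Run:
```python
from h import *
go(.422,-.294,.038)
```

```text
pos [ 0.4242 -0.2961  0.0681] turn [ 0.012  0.007 -0.   ] shift [ 0.025 -0.032  0.401] F [-0.1  0.1  0.3] w 0.654 0.0 t 4.0667
```

>>> send_rows --deltas '[{"translation": [0.025,-0.032,0.06],"angular": [0.012,0.007,0],"hand": 0.65},{"translation": [0,0,0.12],"angular": [0,0,0],"hand": 0.65},{"translation": [0,0,0.12],"angular": [0,0,0],"hand": 0.65},{"translation": [0,0,0.06],"angular": [0,0,0],"hand": 0.65},{"translation": [0,0,0.03],"angular": [0,0,0],"hand": 0.65}]'

```text
time_s: 4.48
tcp_pos: [0.421, -0.2934, 0.0362]
tool_rot: [0.74, 0.673, -0.0, -0.002]
contact_force: [-0.1, -0.2, -0.3]
gripper_width: 0.645
finger_force: 0.0
```

>>> send_rows --deltas '[{"translation": [0,0,0],"angular": [0,0,0],"hand": 0.65},{"translation": [0,0,0],"angular": [0,0,0],"hand": 0.65},{"translation": [0,0,0],"angular": [0,0,0],"hand": 0.65}]'

```text
time_s: 4.73
tcp_pos: [0.4218, -0.294, 0.0381]
tool_rot: [0.74, 0.673, -0.0, -0.0]
contact_force: [-0.2, 0.0, -0.0]
gripper_width: 0.652
finger_force: 0.0
```

Run:
```python
from h import *
go(.422,-.294,.038)
im=eyes.get_image("side"); x0,y0,x1,y1=200,210,350,320
cv2.imwrite("pics/s2.png",cv2.resize(im[y0:y1,x0:x1,::-1].copy(),None,fx=5,fy=5,interpolation=cv2.INTER_CUBIC))
```

```text
pos [ 0.4218 -0.294   0.0381] turn [-0.001 -0.001 -0.   ] shift [-0.     0.003  0.001] F [-0.2  0.  -0. ] w 0.652 0.0 t 4.7333
```

View pics/s2.png

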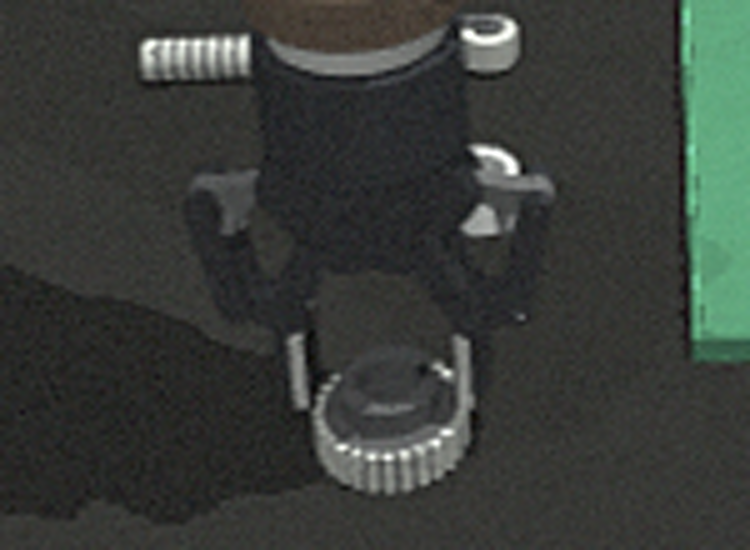

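>>> send_rows --deltas '[{"translation": [0,0.02,0],"angular": [0,0,0],"hand": 0.58},{"translation": [0,0,0],"angular": [0,0,0],"hand": 0.52},{"translation": [0,0,0],"angular": [0,0,0],"hand": 0.48},{"translation": [0,0,0],"angular": [0,0,0],"hand": 0.44},{"translation": [0,0,0],"angular": [0,0,0],"hand": 0.4}]' --grip_force 45

```text
time_s: 5.2
tcp_pos: [0.4229, -0.2941, 0.0384]
tool_rot: [0.74, 0.673, -0.0, -0.001]
contact_force: [-3.9, 1.3, 6.7]
gripper_width: 0.446
finger_force: 44.4
```

>>> send_rows --deltas '[{"translation": [0,0,0],"angular": [0,0,0],"hand": 0.3},{"translation": [0,0,0],"angular": [0,0,0],"hand": 0.3},{"translation": [0,0,0],"angular": [0,0,0],"hand": 0.3},{"translation": [0,0,0],"angular": [0,0,0],"hand": 0.3}]'

```text
time_s: 5.53
tcp_pos: [0.4229, -0.294, 0.0384]
tool_rot: [0.74, 0.673, -0.0, -0.001]
contact_force: [-3.7, 1.1, 5.9]
gripper_width: 0.439
finger_force: 44.5
```

Run:
```python
from h import *
go(.422,-.294,.038)
go(.6411,-.1169,.12)
```

```text
pos [ 0.4229 -0.294   0.0384] turn [-0.003 -0.    -0.001] shift [-0.001 -0.011  0.005] F [-3.7  1.1  5.9] w 0.439 44.5 t 5.5333
pos [ 0.4229 -0.294   0.0384] turn [-0.003 -0.    -0.001] shift [ 2.627  2.673 -1.089] F [-3.7  1.1  5.9] w 0.439 44.5 t 5.5333
```

>>> send_rows --deltas '[{"translation": [0,0,-0.08],"angular": [0,0,0],"hand": 0.3},{"translation": [0,0,-0.2],"angular": [0,0,0],"hand": 0.3},{"translation": [0,0,-0.3],"angular": [0,0,0],"hand": 0.3},{"translation": [0,0,-0.3],"angular": [0,0,0],"hand": 0.3},{"translation": [0.1,0.1,-0.2],"angular": [0,0,0],"hand": 0.3}]'

```text
time_s: 5.95
tcp_pos: [0.431, -0.288, 0.1208]
tool_rot: [0.74, 0.672, -0.0, -0.0]
contact_force: [0.5, -0.3, -2.2]
gripper_width: 0.442
finger_force: 45.8
```

>>> send_rows --deltas '[{"translation": [0.2,0.2,-0.05],"angular": [0,0,0],"hand": 0.3},{"translation": [0.3,0.3,0],"angular": [0,0,0],"hand": 0.3},{"translation": [0.35,0.36,0],"angular": [0,0,0],"hand": 0.3},{"translation": [0.35,0.36,0],"angular": [0,0,0],"hand": 0.3},{"translation": [0.35,0.36,0],"angular": [0,0,0],"hand": 0.3}]'

```text
time_s: 6.37
tcp_pos: [0.5615, -0.1815, 0.1225]
tool_rot: [0.74, 0.673, -0.0, -0.001]
contact_force: [0.7, -1.0, -2.9]
gripper_width: 0.444
finger_force: 45.9
```

>>> send_rows --deltas '[{"translation": [0.35,0.36,0],"angular": [0,0,0],"hand": 0.3},{"translation": [0.3,0.3,0],"angular": [0,0,0],"hand": 0.3},{"translation": [0.2,0.2,0],"angular": [0,0,0],"hand": 0.3},{"translation": [0.1,0.1,0],"angular": [0,0,0],"hand": 0.3},{"translation": [0.03,0.03,0],"angular": [0,0,0],"hand": 0.3}]'

```text
time_s: 6.78
tcp_pos: [0.6421, -0.1153, 0.1216]
tool_rot: [0.739, 0.673, -0.0, -0.001]
contact_force: [0.4, -0.4, -2.5]
gripper_width: 0.443
finger_force: 46.0
```

>>> send_rows --deltas '[{"translation": [0,0,0],"angular": [0,0,0],"hand": 0.3},{"translation": [0,0,0],"angular": [0,0,0],"hand": 0.3},{"translation": [0,0,0],"angular": [0,0,0],"hand": 0.3}]'

```text
time_s: 7.03
tcp_pos: [0.6405, -0.1178, 0.1227]
tool_rot: [0.74, 0.672, -0.0, -0.001]
contact_force: [-0.6, -0.5, -3.8]
gripper_width: 0.436
finger_force: 46.0
```

Run:
```python
from h import *
go(.6411,-.1169,.0425)
im=eyes.get_image("side"); x0,y0,x1,y1=290,120,450,240
cv2.imwrite("pics/s3.png",cv2.resize(im[y0:y1,x0:x1,::-1].copy(),None,fx=4.5,fy=4.5,interpolation=cv2.INTER_CUBIC))
```

```text
pos [ 0.6405 -0.1178  0.1227] turn [-0.002 -0.001 -0.003] shift [0.012 0.007 1.069] F [-0.6 -0.5 -3.8] w 0.436 46.0 t 7.0333
```

View pics/s3.png

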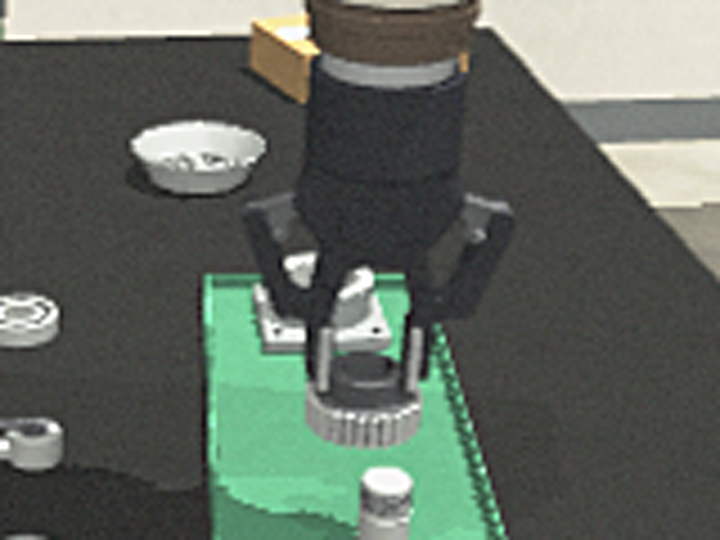

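The gear is held level and centred between the pads (gear at about crop (365,410)). I lower it slowly.

>>> send_rows --deltas '[{"translation": [0.012,0.007,0.07],"angular": [0,0,0],"hand": 0.3},{"translation": [0,0,0.2],"angular": [0,0,0],"hand": 0.3},{"translation": [0,0,0.25],"angular": [0,0,0],"hand": 0.3},{"translation": [0,0,0.2],"angular": [0,0,0],"hand": 0.3},{"translation": [0,0,0.12],"angular": [0,0,0],"hand": 0.3}]'

```text
time_s: 7.5
tcp_pos: [0.6407, -0.1161, 0.0573]
tool_rot: [0.74, 0.672, -0.001, -0.001]
contact_force: [-0.1, -0.1, -3.4]
gripper_width: 0.448
finger_force: 46.0
```

>>> send_rows --deltas '[{"translation": [0,0,0.08],"angular": [0,0,0],"hand": 0.3},{"translation": [0,0,0.05],"angular": [0,0,0],"hand": 0.3},{"translation": [0,0,0.02],"angular": [0,0,0],"hand": 0.3},{"translation": [0,0,0],"angular": [0,0,0],"hand": 0.3},{"translation": [0,0,0],"angular": [0,0,0],"hand": 0.3}]'

```text
time_s: 7.92
tcp_pos: [0.6422, -0.1159, 0.0491]
tool_rot: [0.74, 0.673, 0.0, -0.0]
contact_force: [0.1, -0.4, -3.9]
gripper_width: 0.439
finger_force: 46.0
```

Run:
```python
from h import *
go(.6411,-.1169,.0414)
```

```text
pos [ 0.6422 -0.1159  0.0491] turn [ 0.    -0.001 -0.   ] shift [-0.015 -0.014  0.102] F [ 0.1 -0.4 -3.9] w 0.439 46.0 t 7.9167
```

>>> send_rows --deltas '[{"translation": [-0.015,-0.014,0.03],"angular": [0,0,0],"hand": 0.3},{"translation": [0,0,0.03],"angular": [0,0,0],"hand": 0.3},{"translation": [0,0,0.02],"angular": [0,0,0],"hand": 0.3},{"translation": [0,0,0],"angular": [0,0,0],"hand": 0.3},{"translation": [0,0,0],"angular": [0,0,0],"hand": 0.3}]'

```text
time_s: 8.33
tcp_pos: [0.6406, -0.1168, 0.0421]
tool_rot: [0.74, 0.673, -0.0, -0.001]
contact_force: [-1.2, -0.1, -3.4]
gripper_width: 0.44
finger_force: 46.0
```

Run:
```python
from h import *
go(.6411,-.1169,.0414)
```

```text
pos [ 0.6406 -0.1168  0.0421] turn [-0.002 -0.001 -0.   ] shift [-0.001  0.007  0.009] F [-1.2 -0.1 -3.4] w 0.44 46.0 t 8.3333
```

>>> send_rows --deltas '[{"translation": [0,0.007,0.008],"angular": [0,0,0],"hand": 0.3},{"translation": [0,0,0],"angular": [0,0,0],"hand": 0.3}]'

```text
time_s: 8.5
tcp_pos: [0.6413, -0.1169, 0.0416]
tool_rot: [0.74, 0.673, -0.0, -0.0]
contact_force: [1.4, 0.8, -3.1]
gripper_width: 0.442
finger_force: 46.0
```

>>> send_rows --deltas '[{"translation": [0,0,0.006],"angular": [0,0,0],"hand": 0.3},{"translation": [0,0,0],"angular": [0,0,0],"hand": 0.3}]'

```text
time_s: 8.67
tcp_pos: [0.6413, -0.1168, 0.0415]
tool_rot: [0.74, 0.673, -0.0, -0.0]
contact_force: [1.1, -0.2, -0.8]
gripper_width: 0.443
finger_force: 46.3
```

>>> send_rows --deltas '[{"translation": [0,0,0.005],"angular": [0,0,0],"hand": 0.3},{"translation": [0,0,0],"angular": [0,0,0],"hand": 0.3}]'

```text
time_s: 8.83
tcp_pos: [0.6414, -0.1168, 0.0415]
tool_rot: [0.74, 0.673, 0.0, -0.0]
contact_force: [-1.4, 0.2, 2.4]
gripper_width: 0.442
finger_force: 46.6
```

>>> send_rows --deltas '[{"translation": [0,0,0],"angular": [0,0,0],"hand": 0.48},{"translation": [0,0,0],"angular": [0,0,0],"hand": 0.55},{"translation": [0,0,0],"angular": [0,0,0],"hand": 0.62},{"translation": [0,0,0],"angular": [0,0,0],"hand": 0.62},{"translation": [0,0,-0.08],"angular": [0,0,0],"hand": 0.62}]'

```text
time_s: 9.25
tcp_pos: [0.6406, -0.1168, 0.0457]
tool_rot: [0.74, 0.673, -0.001, -0.001]
contact_force: [-0.0, 0.1, 0.2]
gripper_width: 0.618
finger_force: 0.0
```

>>> send_rows --deltas '[{"translation": [0,0,-0.2],"angular": [0,0,0],"hand": 0.62},{"translation": [0,0,-0.3],"angular": [0,0,0],"hand": 0.62},{"translation": [0,0,-0.3],"angular": [0,0,0],"hand": 0.62},{"translation": [0,-0.1,-0.15],"angular": [0,0,0],"hand": 0.62},{"translation": [0,-0.25,0],"angular": [0,0,0],"hand": 0.62}]'

```text
time_s: 9.67
tcp_pos: [0.617, -0.1147, 0.1212]
tool_rot: [0.74, 0.673, 0.001, 0.002]
contact_force: [0.6, -1.0, -0.4]
gripper_width: 0.622
finger_force: 0.0
```

>>> send_rows --deltas '[{"translation": [-0.1,-0.35,0],"angular": [0,0,0],"hand": 0.62},{"translation": [-0.15,-0.4,0],"angular": [0,0,0],"hand": 0.62},{"translation": [-0.15,-0.4,0],"angular": [0,0,0],"hand": 0.62},{"translation": [-0.12,-0.35,0],"angular": [0,0,0],"hand": 0.62},{"translation": [-0.06,-0.25,0],"angular": [0,0,0],"hand": 0.62}]'

```text
time_s: 10.08
tcp_pos: [0.4777, -0.1456, 0.118]
tool_rot: [0.74, 0.673, -0.0, -0.001]
contact_force: [0.2, 0.2, 0.5]
gripper_width: 0.62
finger_force: 0.0
```

>>> send_rows --deltas '[{"translation": [0,-0.15,0],"angular": [0,0,0],"hand": 0.62},{"translation": [0,-0.06,0],"angular": [0,0,0],"hand": 0.62},{"translation": [0,0,0],"angular": [0,0,0],"hand": 0.62},{"translation": [0,0,0],"angular": [0,0,0],"hand": 0.62},{"translation": [0,0,0],"angular": [0,0,0],"hand": 0.62}]'

```text
time_s: 10.5
tcp_pos: [0.4653, -0.1437, 0.1181]
tool_rot: [0.74, 0.673, -0.0, -0.0]
contact_force: [0.6, 0.2, -0.8]
gripper_width: 0.614
finger_force: 0.0
```

Run:
```python
from h import *
go(.460,-.1457,.024)
im=eyes.get_image("top"); cv2.imwrite("pics/t4.png",im[:,:,::-1])
x0,y0,x1,y1=235,105,435,255
cv2.imwrite("pics/t4z.png",cv2.resize(im[y0:y1,x0:x1,::-1].copy(),None,fx=4,fy=4,interpolation=cv2.INTER_CUBIC))
print(proj("top",(.6411,-.1169,.012)))
```

```text
pos [ 0.4653 -0.1437  0.1181] turn [-0.002 -0.001  0.   ] shift [-0.034 -0.067  1.255] F [ 0.6  0.2 -0.8] w 0.614 0.0 t 10.5
[351.01964896 148.53672556]
```

View pics/t4z.png

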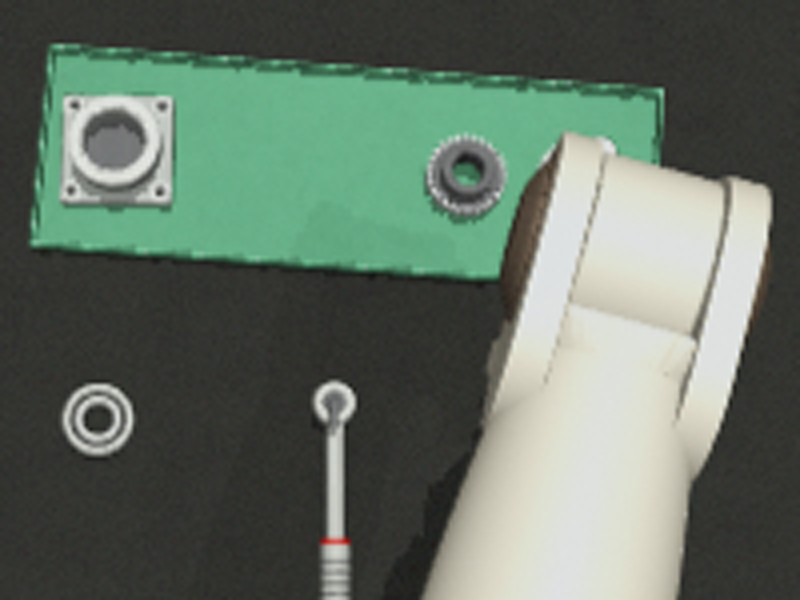

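The gear stands upright in the tray at about (351.5,149.2) px against (351.0,148.5) predicted. Now down onto the sleeve.

>>> send_rows --deltas '[{"translation": [-0.034,-0.067,0.08],"angular": [0,0,0],"hand": 0.62},{"translation": [0,0,0.2],"angular": [0,0,0],"hand": 0.62},{"translation": [0,0,0.3],"angular": [0,0,0],"hand": 0.62},{"translation": [0,0,0.25],"angular": [0,0,0],"hand": 0.62},{"translation": [0,0,0.15],"angular": [0,0,0],"hand": 0.62}]'

```text
time_s: 10.97
tcp_pos: [0.4583, -0.1455, 0.042]
tool_rot: [0.74, 0.673, -0.001, -0.002]
contact_force: [-0.4, 0.4, 0.1]
gripper_width: 0.623
finger_force: 0.0
```

>>> send_rows --deltas '[{"translation": [0,0,0.08],"angular": [0,0,0],"hand": 0.62},{"translation": [0,0,0.03],"angular": [0,0,0],"hand": 0.62},{"translation": [0,0,0],"angular": [0,0,0],"hand": 0.62},{"translation": [0,0,0],"angular": [0,0,0],"hand": 0.62},{"translation": [0,0,0],"angular": [0,0,0],"hand": 0.62}]'

```text
time_s: 11.38
tcp_pos: [0.46, -0.146, 0.0374]
tool_rot: [0.74, 0.673, 0.0, 0.0]
contact_force: [0.0, -0.1, 0.4]
gripper_width: 0.619
finger_force: 0.0
```

Run:
```python
from h import *
go(.460,-.1457,.024)
g=cv2.imread("pics/t4.png")[:,:,::-1]
hsv=cv2.cvtColor(np.ascontiguousarray(g),cv2.COLOR_RGB2HSV)
m=1-((hsv[...,0]>60)&(hsv[...,0]<90)&(hsv[...,1]>70)).astype(np.uint8)[134:164,338:364]
cs,_=cv2.findContours(m,0,1);k=max(cs,key=cv2.contourArea);f=np.zeros_like(m);cv2.drawContours(f,[k],-1,1,-1);M=cv2.moments(f,True)
u,v=M["m10"]/M["m00"]+338,M["m01"]/M["m00"]+134;print(u,v,M["m00"],cv2.boundingRect(k),onz("top",u,v,.014),onz("top",u,v,.017))
```

```text
pos [ 0.46   -0.146   0.0374] turn [ 0.001 -0.    -0.   ] shift [0.004 0.    0.179] F [ 0.  -0.1  0.4] w 0.619 0.0 t 11.3833
351.06363636363636 148.33030303030304 330.0 (3, 4, 21, 21) [ 0.64124825 -0.11686485  0.014     ] [ 0.64048866 -0.11657182  0.017     ]
```

>>> send_rows --deltas '[{"translation": [0,0,0.06],"angular": [0,0,0],"hand": 0.62},{"translation": [0,0,0.07],"angular": [0,0,0],"hand": 0.62},{"translation": [0,0,0.04],"angular": [0,0,0],"hand": 0.62},{"translation": [0,0,0],"angular": [0,0,0],"hand": 0.6},{"translation": [0,0,0],"angular": [0,0,0],"hand": 0.55}]' --grip_force 30

```text
time_s: 11.8
tcp_pos: [0.4591, -0.1457, 0.0234]
tool_rot: [0.74, 0.673, -0.0, -0.001]
contact_force: [-0.1, 0.3, -0.0]
gripper_width: 0.548
finger_force: 0.0
```

>>> send_rows --deltas '[{"translation": [0,0,0],"angular": [0,0,0],"hand": 0.5},{"translation": [0,0,0],"angular": [0,0,0],"hand": 0.45},{"translation": [0,0,0],"angular": [0,0,0],"hand": 0.4},{"translation": [0,0,0],"angular": [0,0,0],"hand": 0.35},{"translation": [0,0,0],"angular": [0,0,0],"hand": 0.25}]'

```text
time_s: 12.22
tcp_pos: [0.4595, -0.1458, 0.0241]
tool_rot: [0.74, 0.673, -0.0, -0.0]
contact_force: [-1.5, 1.5, 4.1]
gripper_width: 0.412
finger_force: 30.0
```

>>> send_rows --deltas '[{"translation": [0,0,0],"angular": [0,0,0],"hand": 0.25},{"translation": [0,0,0],"angular": [0,0,0],"hand": 0.25},{"translation": [0,0,0],"angular": [0,0,0],"hand": 0.25}]'

```text
time_s: 12.47
tcp_pos: [0.4595, -0.1458, 0.024]
tool_rot: [0.74, 0.673, -0.0, -0.0]
contact_force: [-1.2, 1.2, 6.0]
gripper_width: 0.411
finger_force: 30.1
```

Run:
```python
from h import *
go(.6496,-.0273,.024)
```

```text
pos [ 0.4595 -0.1458  0.024 ] turn [-0.001 -0.001 -0.   ] shift [1.813 2.374 0.   ] F [-1.2  1.2  6. ] w 0.411 30.1 t 12.4667
```

>>> send_rows --deltas '[{"translation": [0,0,-0.08],"angular": [0,0,0],"hand": 0.25},{"translation": [0,0,-0.2],"angular": [0,0,0],"hand": 0.25},{"translation": [0,0,-0.3],"angular": [0,0,0],"hand": 0.25},{"translation": [0,0,-0.3],"angular": [0,0,0],"hand": 0.25},{"translation": [0.08,0.1,-0.12],"angular": [0,0,0],"hand": 0.25}]'

```text
time_s: 12.88
tcp_pos: [0.4676, -0.1412, 0.1017]
tool_rot: [0.74, 0.672, 0.0, 0.001]
contact_force: [0.1, 0.5, -0.7]
gripper_width: 0.405
finger_force: 30.1
```

>>> send_rows --deltas '[{"translation": [0.18,0.23,0],"angular": [0,0,0],"hand": 0.25},{"translation": [0.26,0.34,0],"angular": [0,0,0],"hand": 0.25},{"translation": [0.26,0.34,0],"angular": [0,0,0],"hand": 0.25},{"translation": [0.26,0.34,0],"angular": [0,0,0],"hand": 0.25},{"translation": [0.26,0.34,0],"angular": [0,0,0],"hand": 0.25}]'

```text
time_s: 13.3
tcp_pos: [0.5959, -0.0598, 0.0985]
tool_rot: [0.74, 0.673, -0.0, -0.001]
contact_force: [0.1, -0.6, -0.2]
gripper_width: 0.407
finger_force: 30.2
```

>>> send_rows --deltas '[{"translation": [0.23,0.3,0],"angular": [0,0,0],"hand": 0.25},{"translation": [0.15,0.2,0],"angular": [0,0,0],"hand": 0.25},{"translation": [0.09,0.12,0],"angular": [0,0,0],"hand": 0.25},{"translation": [0.04,0.06,0],"angular": [0,0,0],"hand": 0.25},{"translation": [0,0,0.05],"angular": [0,0,0],"hand": 0.25}]'

```text
time_s: 13.72
tcp_pos: [0.65, -0.027, 0.0948]
tool_rot: [0.74, 0.673, -0.0, -0.0]
contact_force: [0.3, -0.3, -1.0]
gripper_width: 0.411
finger_force: 30.2
```

>>> send_rows --deltas '[{"translation": [0,0,0.15],"angular": [0,0,0],"hand": 0.25},{"translation": [0,0,0.2],"angular": [0,0,0],"hand": 0.25},{"translation": [0,0,0.2],"angular": [0,0,0],"hand": 0.25},{"translation": [0,0,0.1],"angular": [0,0,0],"hand": 0.25},{"translation": [0,0,0.04],"angular": [0,0,0],"hand": 0.25}]'

```text
time_s: 14.13
tcp_pos: [0.6475, -0.0281, 0.041]
tool_rot: [0.74, 0.672, -0.001, -0.002]
contact_force: [0.2, 0.9, -0.3]
gripper_width: 0.409
finger_force: 30.2
```

>>> send_rows --deltas '[{"translation": [0,0,0],"angular": [0,0,0],"hand": 0.25},{"translation": [0,0,0],"angular": [0,0,0],"hand": 0.25},{"translation": [0,0,0],"angular": [0,0,0],"hand": 0.25}]'

```text
time_s: 14.38
tcp_pos: [0.6496, -0.0277, 0.0441]
tool_rot: [0.74, 0.673, 0.0, -0.0]
contact_force: [-0.8, -0.3, -1.4]
gripper_width: 0.41
finger_force: 30.2
```

Run:
```python
from h import *
go(.6496,-.0273,.027)
```

```text
pos [ 0.6496 -0.0277  0.0441] turn [ 0.001 -0.001 -0.001] shift [ 0.005 -0.     0.228] F [-0.8 -0.3 -1.4] w 0.41 30.2 t 14.3833
```

>>> send_rows --deltas '[{"translation": [0.005,0,0.05],"angular": [0,0,0],"hand": 0.25},{"translation": [0,0,0.06],"angular": [0,0,0],"hand": 0.25},{"translation": [0,0,0.05],"angular": [0,0,0],"hand": 0.25},{"translation": [0,0,0.04],"angular": [0,0,0],"hand": 0.25},{"translation": [0,0,0.01],"angular": [0,0,0],"hand": 0.25}]'

```text
time_s: 14.8
tcp_pos: [0.649, -0.0271, 0.0271]
tool_rot: [0.74, 0.673, -0.0, -0.001]
contact_force: [-2.6, 1.0, 5.2]
gripper_width: 0.413
finger_force: 30.5
```

>>> send_rows --deltas '[{"translation": [0,0,0],"angular": [0,0,0],"hand": 0.25},{"translation": [0,0,0],"angular": [0,0,0],"hand": 0.25}]'

```text
time_s: 14.97
tcp_pos: [0.6492, -0.0271, 0.0272]
tool_rot: [0.74, 0.673, -0.0, -0.001]
contact_force: [-0.4, -0.1, -0.5]
gripper_width: 0.408
finger_force: 30.1
```

>>> send_rows --deltas '[{"translation": [0,0,0.008],"angular": [0,0,0],"hand": 0.25},{"translation": [0,0,0],"angular": [0,0,0],"hand": 0.25}]'

```text
time_s: 15.13
tcp_pos: [0.6492, -0.0271, 0.0271]
tool_rot: [0.74, 0.673, -0.0, -0.001]
contact_force: [-2.6, 0.5, 4.2]
gripper_width: 0.409
finger_force: 30.5
```

>>> send_rows --deltas '[{"translation": [0,0,0.006],"angular": [0,0,0],"hand": 0.25},{"translation": [0,0,0],"angular": [0,0,0],"hand": 0.25}]'

```text
time_s: 15.3
tcp_pos: [0.6492, -0.0271, 0.0271]
tool_rot: [0.74, 0.673, -0.0, -0.0]
contact_force: [-4.1, -0.4, 7.2]
gripper_width: 0.406
finger_force: 30.9
```

>>> send_rows --deltas '[{"translation": [0,0,0.006],"angular": [0,0,0],"hand": 0.25},{"translation": [0,0,0],"angular": [0,0,0],"hand": 0.25}]'

```text
time_s: 15.47
tcp_pos: [0.6492, -0.0271, 0.027]
tool_rot: [0.74, 0.673, 0.0, -0.0]
contact_force: [-4.9, 0.4, 9.4]
gripper_width: 0.405
finger_force: 31.1
```

>>> send_rows --deltas '[{"translation": [0,0,-0.015],"angular": [0,0,0],"hand": 0.42},{"translation": [0,0,0],"angular": [0,0,0],"hand": 0.5},{"translation": [0,0,0],"angular": [0,0,0],"hand": 0.58},{"translation": [0,0,0],"angular": [0,0,0],"hand": 0.6},{"translation": [0,0,-0.08],"angular": [0,0,0],"hand": 0.6}]'

```text
time_s: 15.88
tcp_pos: [0.6485, -0.0271, 0.0316]
tool_rot: [0.74, 0.673, -0.001, -0.001]
contact_force: [-0.2, 0.6, 0.2]
gripper_width: 0.599
finger_force: 0.0
```

>>> send_rows --deltas '[{"translation": [0,0,-0.2],"angular": [0,0,0],"hand": 0.62},{"translation": [0,0,-0.3],"angular": [0,0,0],"hand": 0.75},{"translation": [0,0,-0.3],"angular": [0,0,0],"hand": 0.75},{"translation": [0.08,-0.1,-0.15],"angular": [0,0,0],"hand": 0.75},{"translation": [0.2,-0.24,0],"angular": [0,0,0],"hand": 0.75}]'

```text
time_s: 16.3
tcp_pos: [0.6278, -0.0047, 0.1074]
tool_rot: [0.741, 0.672, 0.002, 0.001]
contact_force: [0.5, 0.6, 0.3]
gripper_width: 0.751
finger_force: 0.0
```

>>> send_rows --deltas '[{"translation": [0.3,-0.35,0],"angular": [0,0,0],"hand": 0.75},{"translation": [0.33,-0.38,0],"angular": [0,0,0],"hand": 0.75},{"translation": [0.33,-0.38,0],"angular": [0,0,0],"hand": 0.75},{"translation": [0.33,-0.38,0],"angular": [0,0,0],"hand": 0.75},{"translation": [0.3,-0.35,0],"angular": [0,0,0],"hand": 0.75}]'

```text
time_s: 16.72
tcp_pos: [0.4976, 0.1293, 0.1042]
tool_rot: [0.74, 0.673, -0.0, -0.001]
contact_force: [1.1, 1.6, 0.2]
gripper_width: 0.751
finger_force: 0.0
```

>>> send_rows --deltas '[{"translation": [0.24,-0.3,0],"angular": [0,0,0],"hand": 0.75},{"translation": [0.16,-0.2,0],"angular": [0,0,0],"hand": 0.75},{"translation": [0.08,-0.1,0],"angular": [0,0,0],"hand": 0.75},{"translation": [0,0,0],"angular": [0,0,0],"hand": 0.75},{"translation": [0,0,0],"angular": [0,0,0],"hand": 0.75}]'

```text
time_s: 17.13
tcp_pos: [0.4585, 0.1681, 0.1046]
tool_rot: [0.74, 0.673, 0.0, -0.0]
contact_force: [0.6, -1.0, -0.3]
gripper_width: 0.75
finger_force: 0.0
```

Run:
```python
from h import *
go(.4582,.1684,.019)
```

```text
pos [0.4585 0.1681 0.1046] turn [-0.001 -0.001  0.001] shift [ 0.003 -0.004  1.141] F [ 0.6 -1.  -0.3] w 0.75 0.0 t 17.1333
```

>>> send_rows --deltas '[{"translation": [0,0,0.1],"angular": [0,0,0],"hand": 0.75},{"translation": [0,0,0.2],"angular": [0,0,0],"hand": 0.75},{"translation": [0,0,0.3],"angular": [0,0,0],"hand": 0.75},{"translation": [0,0,0.25],"angular": [0,0,0],"hand": 0.75},{"translation": [0,0,0.14],"angular": [0,0,0],"hand": 0.75}]'

```text
time_s: 17.55
tcp_pos: [0.4579, 0.1668, 0.0274]
tool_rot: [0.74, 0.672, -0.002, -0.001]
contact_force: [-0.6, -0.1, -0.7]
gripper_width: 0.749
finger_force: 0.0
```

>>> send_rows --deltas '[{"translation": [0,0,0.07],"angular": [0,0,0],"hand": 0.75},{"translation": [0,0,0.03],"angular": [0,0,0],"hand": 0.75},{"translation": [0,0,0],"angular": [0,0,0],"hand": 0.75},{"translation": [0,0,0],"angular": [0,0,0],"hand": 0.75},{"translation": [0,0,0],"angular": [0,0,0],"hand": 0.75}]'

```text
time_s: 17.97
tcp_pos: [0.459, 0.1683, 0.0238]
tool_rot: [0.74, 0.673, 0.001, -0.0]
contact_force: [0.3, -0.2, 0.6]
gripper_width: 0.748
finger_force: 0.0
```

Run:
```python
from h import *
go(.4582,.1684,.018)
im=eyes.get_image("side"); x0,y0,x1,y1=240,130,340,205
cv2.imwrite("pics/s5.png",cv2.resize(im[y0:y1,x0:x1,::-1].copy(),None,fx=7,fy=7,interpolation=cv2.INTER_CUBIC))
```

```text
pos [0.459  0.1683 0.0238] turn [ 0.001 -0.002 -0.001] shift [ 0.001 -0.011  0.077] F [ 0.3 -0.2  0.6] w 0.748 0.0 t 17.9667
```

View pics/s5.png

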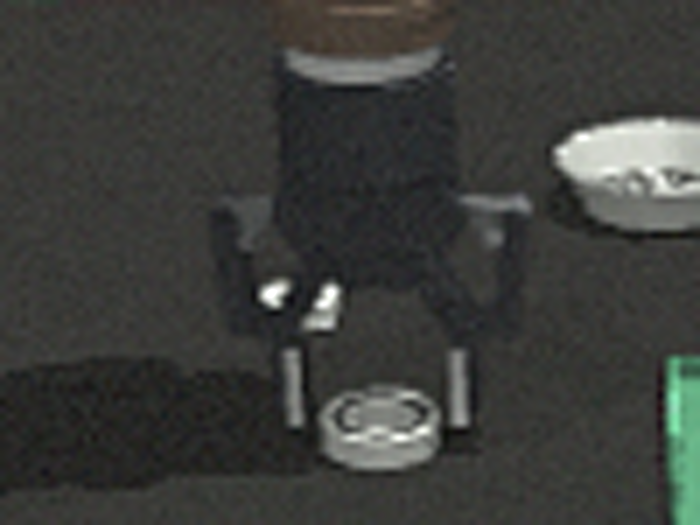

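The bearing is centred between the pads (crop (380,428)), and the tips stand about 10 mm above the bench. I go 7 mm lower and grip.

>>> send_rows --deltas '[{"translation": [0,-0.005,0.04],"angular": [0,0,0],"hand": 0.75},{"translation": [0,0,0.03],"angular": [0,0,0],"hand": 0.75},{"translation": [0,0,0.015],"angular": [0,0,0],"hand": 0.75},{"translation": [0,0,0],"angular": [0,0,0],"hand": 0.75},{"translation": [0,0,0],"angular": [0,0,0],"hand": 0.72}]'

```text
time_s: 18.43
tcp_pos: [0.4579, 0.1681, 0.0163]
tool_rot: [0.74, 0.673, -0.0, -0.001]
contact_force: [-0.2, -0.4, 0.3]
gripper_width: 0.719
finger_force: 0.0
```

>>> send_rows --deltas '[{"translation": [0,0,0],"angular": [0,0,0],"hand": 0.68},{"translation": [0,0,0],"angular": [0,0,0],"hand": 0.64},{"translation": [0,0,0],"angular": [0,0,0],"hand": 0.6},{"translation": [0,0,0],"angular": [0,0,0],"hand": 0.55},{"translation": [0,0,0],"angular": [0,0,0],"hand": 0.45}]'

```text
time_s: 18.85
tcp_pos: [0.4581, 0.1682, 0.0168]
tool_rot: [0.74, 0.673, 0.0, -0.0]
contact_force: [-1.7, -0.8, 5.1]
gripper_width: 0.594
finger_force: 30.9
```

>>> send_rows --deltas '[{"translation": [0,0,0],"angular": [0,0,0],"hand": 0.45},{"translation": [0,0,0],"angular": [0,0,0],"hand": 0.45},{"translation": [0,0,0],"angular": [0,0,0],"hand": 0.45}]'

```text
time_s: 19.1
tcp_pos: [0.4581, 0.1682, 0.0168]
tool_rot: [0.74, 0.673, 0.0, -0.0]
contact_force: [-2.9, -0.1, 5.4]
gripper_width: 0.593
finger_force: 30.9
```

Run:
```python
from h import *
go(.6581,.0623,.03)
```

```text
pos [0.4581 0.1682 0.0168] turn [-0.001 -0.001 -0.   ] shift [-1.153  2.788 -0.176] F [-2.9 -0.1  5.4] w 0.593 30.9 t 19.1
```

>>> send_rows --deltas '[{"translation": [0,0,-0.08],"angular": [0,0,0],"hand": 0.45},{"translation": [0,0,-0.2],"angular": [0,0,0],"hand": 0.45},{"translation": [0,0,-0.3],"angular": [0,0,0],"hand": 0.45},{"translation": [0,0,-0.3],"angular": [0,0,0],"hand": 0.45},{"translation": [-0.04,0.1,-0.2],"angular": [0,0,0],"hand": 0.45}]'

```text
time_s: 19.52
tcp_pos: [0.4649, 0.1648, 0.0995]
tool_rot: [0.74, 0.673, 0.0, -0.0]
contact_force: [1.0, 0.4, -0.4]
gripper_width: 0.591
finger_force: 31.5
```

>>> send_rows --deltas '[{"translation": [-0.1,0.25,-0.05],"angular": [0,0,0],"hand": 0.45},{"translation": [-0.15,0.36,0],"angular": [0,0,0],"hand": 0.45},{"translation": [-0.16,0.39,0],"angular": [0,0,0],"hand": 0.45},{"translation": [-0.16,0.39,0],"angular": [0,0,0],"hand": 0.45},{"translation": [-0.16,0.39,0],"angular": [0,0,0],"hand": 0.45}]'

```text
time_s: 19.93
tcp_pos: [0.5941, 0.0964, 0.101]
tool_rot: [0.74, 0.673, -0.0, -0.001]
contact_force: [0.3, 0.9, -1.5]
gripper_width: 0.592
finger_force: 31.6
```

>>> send_rows --deltas '[{"translation": [-0.15,0.35,0],"angular": [0,0,0],"hand": 0.45},{"translation": [-0.12,0.28,0],"angular": [0,0,0],"hand": 0.45},{"translation": [-0.08,0.18,0],"angular": [0,0,0],"hand": 0.45},{"translation": [-0.03,0.1,0],"angular": [0,0,0],"hand": 0.45},{"translation": [0,0,0.06],"angular": [0,0,0],"hand": 0.45}]'

```text
time_s: 20.35
tcp_pos: [0.6593, 0.0618, 0.0965]
tool_rot: [0.74, 0.672, 0.0, -0.0]
contact_force: [-0.0, 0.6, -0.5]
gripper_width: 0.593
finger_force: 31.6
```

>>> send_rows --deltas '[{"translation": [0,0,0.16],"angular": [0,0,0],"hand": 0.45},{"translation": [0,0,0.25],"angular": [0,0,0],"hand": 0.45},{"translation": [0,0,0.2],"angular": [0,0,0],"hand": 0.45},{"translation": [0,0,0.1],"angular": [0,0,0],"hand": 0.45},{"translation": [0,0,0.04],"angular": [0,0,0],"hand": 0.45}]'

```text
time_s: 20.77
tcp_pos: [0.6563, 0.063, 0.038]
tool_rot: [0.74, 0.673, -0.001, -0.002]
contact_force: [-1.3, -0.7, -1.3]
gripper_width: 0.595
finger_force: 31.6
```

>>> send_rows --deltas '[{"translation": [0,0,0],"angular": [0,0,0],"hand": 0.45},{"translation": [0,0,0],"angular": [0,0,0],"hand": 0.45},{"translation": [0,0,0],"angular": [0,0,0],"hand": 0.45}]'

```text
time_s: 21.02
tcp_pos: [0.6586, 0.0626, 0.0414]
tool_rot: [0.74, 0.673, 0.001, -0.0]
contact_force: [-0.6, -0.6, -0.8]
gripper_width: 0.594
finger_force: 31.6
```

Run:
```python
from h import *
go(.6581,.0623,.0198)
```

```text
pos [0.6586 0.0626 0.0414] turn [ 0.001 -0.002 -0.   ] shift [-0.005 -0.006  0.287] F [-0.6 -0.6 -0.8] w 0.594 31.6 t 21.0167
```

>>> send_rows --deltas '[{"translation": [-0.005,-0.006,0.06],"angular": [0,0,0],"hand": 0.45},{"translation": [0,0,0.08],"angular": [0,0,0],"hand": 0.45},{"translation": [0,0,0.06],"angular": [0,0,0],"hand": 0.45},{"translation": [0,0,0.04],"angular": [0,0,0],"hand": 0.45},{"translation": [0,0,0.02],"angular": [0,0,0],"hand": 0.45}]'

```text
time_s: 21.43
tcp_pos: [0.6572, 0.062, 0.0199]
tool_rot: [0.74, 0.673, -0.001, -0.001]
contact_force: [-6.4, -1.2, 9.1]
gripper_width: 0.592
finger_force: 32.5
```

>>> send_rows --deltas '[{"translation": [0,0,0],"angular": [0,0,0],"hand": 0.45},{"translation": [0,0,0],"angular": [0,0,0],"hand": 0.45},{"translation": [0,0,0],"angular": [0,0,0],"hand": 0.45}]'

```text
time_s: 21.68
tcp_pos: [0.6577, 0.0621, 0.0207]
tool_rot: [0.74, 0.673, -0.0, -0.0]
contact_force: [0.2, -0.2, -1.1]
gripper_width: 0.595
finger_force: 31.6
```

>>> send_rows --deltas '[{"translation": [0,0,0.01],"angular": [0,0,0],"hand": 0.45},{"translation": [0,0,0],"angular": [0,0,0],"hand": 0.45}]'

```text
time_s: 21.85
tcp_pos: [0.6578, 0.0621, 0.02]
tool_rot: [0.74, 0.673, -0.0, -0.0]
contact_force: [0.5, 0.0, -1.9]
gripper_width: 0.591
finger_force: 31.7
```

>>> send_rows --deltas '[{"translation": [0,0,0.007],"angular": [0,0,0],"hand": 0.45},{"translation": [0,0,0],"angular": [0,0,0],"hand": 0.45}]'

```text
time_s: 22.02
tcp_pos: [0.6577, 0.0621, 0.0199]
tool_rot: [0.74, 0.673, 0.0, -0.0]
contact_force: [-2.0, 0.4, 4.4]
gripper_width: 0.592
finger_force: 32.0
```

Run:
```python
from h import *
go(.6581,.0623,.0198)
```

```text
pos [0.6577 0.0621 0.0199] turn [-0.001 -0.001 -0.   ] shift [0.003 0.004 0.001] F [-2.   0.4  4.4] w 0.592 32.0 t 22.0167
```

>>> send_rows --deltas '[{"translation": [0,0,-0.01],"angular": [0,0,0],"hand": 0.6},{"translation": [0,0,0],"angular": [0,0,0],"hand": 0.66},{"translation": [0,0,0],"angular": [0,0,0],"hand": 0.72},{"translation": [0,0,0],"angular": [0,0,0],"hand": 0.75},{"translation": [0,0,-0.08],"angular": [0,0,0],"hand": 0.75}]'

```text
time_s: 22.43
tcp_pos: [0.6569, 0.0621, 0.025]
tool_rot: [0.74, 0.673, -0.001, -0.001]
contact_force: [-0.5, 0.2, -0.3]
gripper_width: 0.749
finger_force: 0.0
```

>>> send_rows --deltas '[{"translation": [0,0,-0.2],"angular": [0,0,0],"hand": 0.75},{"translation": [0,0,-0.3],"angular": [0,0,0],"hand": 0.65},{"translation": [0,0,-0.35],"angular": [0,0,0.07],"hand": 0.65},{"translation": [0,0,-0.3],"angular": [0,0,0.068],"hand": 0.65},{"translation": [0.08,-0.1,-0.15],"angular": [0,0,0],"hand": 0.65}]'

```text
time_s: 22.85
tcp_pos: [0.6527, 0.0686, 0.1273]
tool_rot: [0.764, 0.646, 0.002, 0.001]
contact_force: [0.4, 0.1, -0.3]
gripper_width: 0.656
finger_force: 0.0
```

>>> send_rows --deltas '[{"translation": [0.2,-0.26,0],"angular": [0,0,0],"hand": 0.65},{"translation": [0.28,-0.38,0],"angular": [0,0,0],"hand": 0.65},{"translation": [0.3,-0.4,0],"angular": [0,0,0],"hand": 0.65},{"translation": [0.3,-0.4,0],"angular": [0,0,0],"hand": 0.65},{"translation": [0.3,-0.4,0],"angular": [0,0,0],"hand": 0.65}]'

```text
time_s: 23.27
tcp_pos: [0.5301, 0.1949, 0.1234]
tool_rot: [0.762, 0.647, -0.0, -0.001]
contact_force: [0.1, 0.9, 1.2]
gripper_width: 0.655
finger_force: 0.0
```

>>> send_rows --deltas '[{"translation": [0.3,-0.4,0],"angular": [0,0,0],"hand": 0.65},{"translation": [0.3,-0.4,0],"angular": [0,0,0],"hand": 0.65},{"translation": [0.28,-0.38,0],"angular": [0,0,0],"hand": 0.65},{"translation": [0.2,-0.28,0],"angular": [0,0,0],"hand": 0.65},{"translation": [0.13,-0.18,0],"angular": [0,0,0],"hand": 0.65}]'

```text
time_s: 23.68
tcp_pos: [0.4228, 0.3052, 0.1238]
tool_rot: [0.762, 0.648, -0.0, -0.001]
contact_force: [-0.1, -0.1, -0.1]
gripper_width: 0.65
finger_force: 0.0
```

>>> send_rows --deltas '[{"translation": [0.07,-0.08,0],"angular": [0,0,0],"hand": 0.65},{"translation": [0,0,0],"angular": [0,0,0],"hand": 0.65},{"translation": [0,0,0],"angular": [0,0,0],"hand": 0.65},{"translation": [0,0,0],"angular": [0,0,0],"hand": 0.65}]'

```text
time_s: 24.02
tcp_pos: [0.421, 0.309, 0.1238]
tool_rot: [0.763, 0.647, -0.0, -0.0]
contact_force: [-0.0, -0.9, -0.3]
gripper_width: 0.651
finger_force: 0.0
```

Run:
```python
from h import *
go(.42,.31,.016,-.164)
g=eyes.get_image("top"); cv2.imwrite("pics/t6.png",g[:,:,::-1])
x0,y0,x1,y1=190,105,430,255
cv2.imwrite("pics/t6z.png",cv2.resize(g[y0:y1,x0:x1,::-1].copy(),None,fx=3.3,fy=3.3,interpolation=cv2.INTER_CUBIC))
hsv=cv2.cvtColor(np.ascontiguousarray(g),cv2.COLOR_RGB2HSV)
G=1-((hsv[...,0]>60)&(hsv[...,0]<90)&(hsv[...,1]>70)).astype(np.uint8)
for n,p,z,rr in(("gear",(.6411,-.1169),.014,13),("sleeve",(.6496,-.0273),.017,11),("bearing",(.6581,.0623),.0105,12)):
    u0,v0=proj("top",(*p,z)).round().astype(int); m=G[v0-rr:v0+rr+1,u0-rr:u0+rr+1]
    cs,_=cv2.findContours(m.copy(),0,1);k=max(cs,key=cv2.contourArea);f=np.zeros_like(m);cv2.drawContours(f,[k],-1,1,-1);M=cv2.moments(f,True)
    u,v=M["m10"]/M["m00"]+u0-rr,M["m01"]/M["m00"]+v0-rr;q=onz("top",u,v,z);print(n,M["m00"],cv2.boundingRect(k),q.round(4),((q[:2]-p)*1e3).round(1))
```

```text
pos [0.421  0.309  0.1238] turn [-0.002 -0.    -0.001] shift [ 0.011 -0.015  1.438] F [-0.  -0.9 -0.3] w 0.651 0.0 t 24.0167
gear 328.0 (3, 3, 21, 21) [ 0.6412 -0.1168  0.014 ] [0.1 0.1]
sleeve 137.0 (5, 5, 13, 14) [ 0.6494 -0.0277  0.017 ] [-0.2 -0.4]
bearing 247.0 (4, 4, 17, 18) [0.6577 0.0617 0.0105] [-0.4 -0.6]
```

View pics/t6z.png

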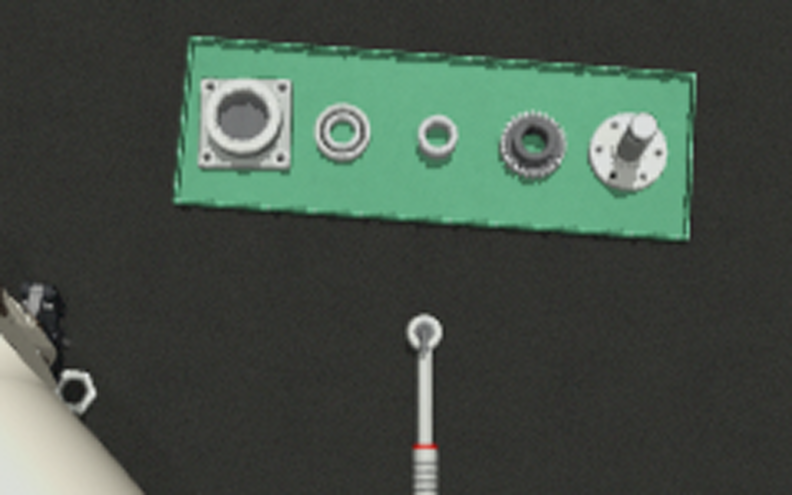

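Gear, sleeve and bearing stand in line, each within 1 mm of its place. The nut lies under the gripper, so I go down to it.

>>> send_rows --deltas '[{"translation": [0.011,-0.015,0.1],"angular": [0,0,0],"hand": 0.6},{"translation": [0,0,0.22],"angular": [0,0,0],"hand": 0.6},{"translation": [0,0,0.3],"angular": [0,0,0],"hand": 0.6},{"translation": [0,0,0.3],"angular": [0,0,0],"hand": 0.6},{"translation": [0,0,0.2],"angular": [0,0,0],"hand": 0.6}]'

```text
time_s: 24.48
tcp_pos: [0.4191, 0.3095, 0.0373]
tool_rot: [0.763, 0.646, -0.001, -0.001]
contact_force: [-0.3, 0.7, -0.1]
gripper_width: 0.6
finger_force: 0.0
```

>>> send_rows --deltas '[{"translation": [0,0,0.1],"angular": [0,0,0],"hand": 0.6},{"translation": [0,0,0.05],"angular": [0,0,0],"hand": 0.6},{"translation": [0,0,0],"angular": [0,0,0],"hand": 0.6},{"translation": [0,0,0],"angular": [0,0,0],"hand": 0.6},{"translation": [0,0,0],"angular": [0,0,0],"hand": 0.6}]'

```text
time_s: 24.9
tcp_pos: [0.42, 0.311, 0.0298]
tool_rot: [0.763, 0.647, 0.001, -0.0]
contact_force: [0.6, 0.2, 0.3]
gripper_width: 0.596
finger_force: 0.0
```

Run:
```python
from h import *
go(.42,.31,.0175,-.164)
```

```text
pos [0.42   0.311  0.0298] turn [ 0.    -0.003 -0.   ] shift [-0.013  0.002  0.164] F [0.6 0.2 0.3] w 0.596 0.0 t 24.9
```

>>> send_rows --deltas '[{"translation": [-0.013,0,0.05],"angular": [0,0,0],"hand": 0.6},{"translation": [0,0,0.06],"angular": [0,0,0],"hand": 0.6},{"translation": [0,0,0.03],"angular": [0,0,0],"hand": 0.6},{"translation": [0,0,0.015],"angular": [0,0,0],"hand": 0.6},{"translation": [0,0,0],"angular": [0,0,0],"hand": 0.56}]'

```text
time_s: 25.32
tcp_pos: [0.419, 0.3096, 0.0167]
tool_rot: [0.763, 0.647, -0.0, -0.001]
contact_force: [-0.1, -0.2, -0.7]
gripper_width: 0.561
finger_force: 0.0
```

>>> send_rows --deltas '[{"translation": [0,0,0],"angular": [0,0,0],"hand": 0.52},{"translation": [0,0,0],"angular": [0,0,0],"hand": 0.48},{"translation": [0,0,0],"angular": [0,0,0],"hand": 0.44},{"translation": [0,0,0],"angular": [0,0,0],"hand": 0.4},{"translation": [0,0,0],"angular": [0,0,0],"hand": 0.3}]'

```text
time_s: 25.73
tcp_pos: [0.4194, 0.3098, 0.0175]
tool_rot: [0.763, 0.647, 0.0, -0.001]
contact_force: [-0.1, -1.1, 2.9]
gripper_width: 0.411
finger_force: 30.5
```

>>> send_rows --deltas '[{"translation": [0,0,0],"angular": [0,0,0],"hand": 0.25},{"translation": [0,0,0],"angular": [0,0,0],"hand": 0.25},{"translation": [0,0,0],"angular": [0,0,0],"hand": 0.25}]'

```text
time_s: 25.98
tcp_pos: [0.4194, 0.3098, 0.0175]
tool_rot: [0.763, 0.647, 0.0, -0.001]
contact_force: [-0.6, -0.5, 5.4]
gripper_width: 0.413
finger_force: 30.7
```

Run:
```python
from h import *
go(.6577,.0619,.05,-.164)
im=eyes.get_image("side"); x0,y0,x1,y1=240,120,330,190
cv2.imwrite("pics/s7.png",cv2.resize(im[y0:y1,x0:x1,::-1].copy(),None,fx=7,fy=7,interpolation=cv2.INTER_CUBIC))
```

```text
pos [0.4194 0.3098 0.0175] turn [-0.001 -0.002 -0.   ] shift [-2.743  3.674 -0.434] F [-0.6 -0.5  5.4] w 0.413 30.7 t 25.9833
```

View pics/s7.png

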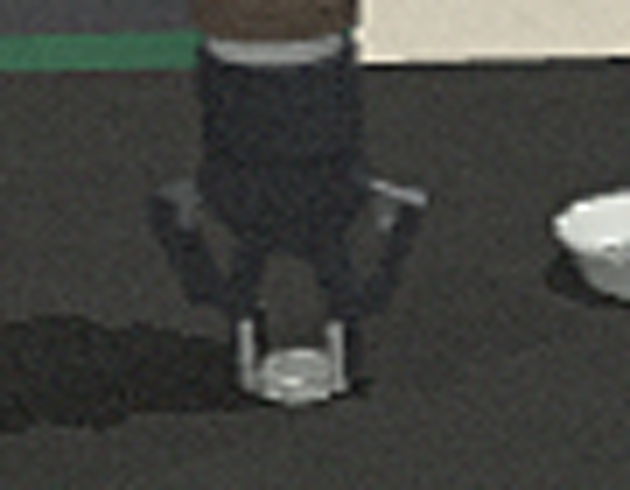

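The nut is held flat across its flats (crop (297,373)), at the same opening as the 36 mm sleeve. I carry it to the bearing.

>>> send_rows --deltas '[{"translation": [0,0,-0.08],"angular": [0,0,0],"hand": 0.25},{"translation": [0,0,-0.2],"angular": [0,0,0],"hand": 0.25},{"translation": [0,0,-0.35],"angular": [0,0,0],"hand": 0.25},{"translation": [0,0,-0.4],"angular": [0,0,0],"hand": 0.25},{"translation": [-0.07,0.1,-0.3],"angular": [0,0,0],"hand": 0.25}]'

```text
time_s: 26.45
tcp_pos: [0.4252, 0.3037, 0.1188]
tool_rot: [0.762, 0.647, -0.0, -0.001]
contact_force: [0.4, 1.3, -1.6]
gripper_width: 0.415
finger_force: 30.1
```

>>> send_rows --deltas '[{"translation": [-0.17,0.23,-0.1],"angular": [0,0,0],"hand": 0.25},{"translation": [-0.25,0.34,0],"angular": [0,0,0],"hand": 0.25},{"translation": [-0.28,0.38,0],"angular": [0,0,0],"hand": 0.25},{"translation": [-0.28,0.38,0],"angular": [0,0,0],"hand": 0.25},{"translation": [-0.28,0.38,0],"angular": [0,0,0],"hand": 0.25}]'

```text
time_s: 26.87
tcp_pos: [0.5377, 0.1878, 0.1242]
tool_rot: [0.762, 0.647, -0.0, -0.001]
contact_force: [1.0, 1.3, -0.9]
gripper_width: 0.412
finger_force: 30.1
```

>>> send_rows --deltas '[{"translation": [-0.28,0.38,0],"angular": [0,0,0],"hand": 0.25},{"translation": [-0.28,0.38,0],"angular": [0,0,0],"hand": 0.25},{"translation": [-0.27,0.35,0],"angular": [0,0,0],"hand": 0.25},{"translation": [-0.23,0.3,0],"angular": [0,0,0],"hand": 0.25},{"translation": [-0.17,0.22,0],"angular": [0,0,0],"hand": 0.25}]'

```text
time_s: 27.28
tcp_pos: [0.6436, 0.0759, 0.1234]
tool_rot: [0.763, 0.646, -0.001, -0.001]
contact_force: [0.4, 0.6, -0.2]
gripper_width: 0.415
finger_force: 30.1
```

>>> send_rows --deltas '[{"translation": [-0.1,0.13,0],"angular": [0,0,0],"hand": 0.25},{"translation": [-0.05,0.06,0.1],"angular": [0,0,0],"hand": 0.25},{"translation": [0,0,0.2],"angular": [0,0,0],"hand": 0.25},{"translation": [0,0,0.25],"angular": [0,0,0],"hand": 0.25},{"translation": [0,0,0.2],"angular": [0,0,0],"hand": 0.25}]'

```text
time_s: 27.7
tcp_pos: [0.6538, 0.0655, 0.0661]
tool_rot: [0.762, 0.647, -0.001, -0.001]
contact_force: [-0.7, 0.2, -0.9]
gripper_width: 0.416
finger_force: 30.1
```

>>> send_rows --deltas '[{"translation": [0,0,0.1],"angular": [0,0,0],"hand": 0.25},{"translation": [0,0,0.04],"angular": [0,0,0],"hand": 0.25},{"translation": [0,0,0],"angular": [0,0,0],"hand": 0.25},{"translation": [0,0,0],"angular": [0,0,0],"hand": 0.25},{"translation": [0,0,0],"angular": [0,0,0],"hand": 0.25}]'

```text
time_s: 28.12
tcp_pos: [0.6551, 0.065, 0.0585]
tool_rot: [0.763, 0.647, 0.001, -0.0]
contact_force: [0.5, 0.0, -0.6]
gripper_width: 0.413
finger_force: 30.1
```

Run:
```python
from h import *
go(.6577,.0619,.0355,-.164)
im=eyes.get_image("side"); x0,y0,x1,y1=310,140,430,230
cv2.imwrite("pics/s8.png",cv2.resize(im[y0:y1,x0:x1,::-1].copy(),None,fx=6,fy=6,interpolation=cv2.INTER_CUBIC))
```

```text
pos [0.6551 0.065  0.0585] turn [ 0.001 -0.002  0.001] shift [-0.035  0.041  0.307] F [ 0.5  0.  -0.6] w 0.413 30.1 t 28.1167
```

View pics/s8.png

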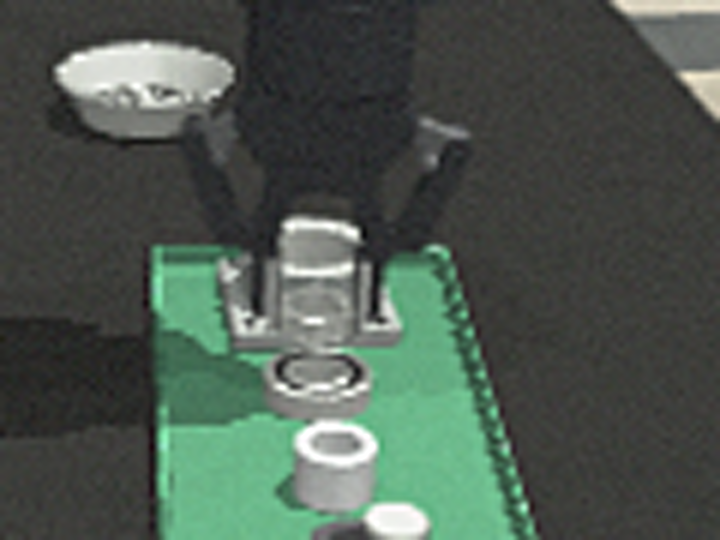

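The nut is level above the bearing (nut at crop (317,320), bearing at (319,380)). I correct the few millimetres and lower.

>>> send_rows --deltas '[{"translation": [-0.02,0.021,0.03],"angular": [0,0,0],"hand": 0.25},{"translation": [-0.015,0.02,0.06],"angular": [0,0,0],"hand": 0.25},{"translation": [0,0,0.06],"angular": [0,0,0],"hand": 0.25},{"translation": [0,0,0.05],"angular": [0,0,0],"hand": 0.25},{"translation": [0,0,0.03],"angular": [0,0,0],"hand": 0.25}]'

```text
time_s: 28.58
tcp_pos: [0.6569, 0.0615, 0.0389]
tool_rot: [0.763, 0.647, -0.001, -0.001]
contact_force: [0.9, -0.5, -0.2]
gripper_width: 0.414
finger_force: 30.1
```

>>> send_rows --deltas '[{"translation": [0,0,0],"angular": [0,0,0],"hand": 0.25},{"translation": [0,0,0],"angular": [0,0,0],"hand": 0.25},{"translation": [0,0,0],"angular": [0,0,0],"hand": 0.25},{"translation": [0,0,0],"angular": [0,0,0],"hand": 0.25}]'

```text
time_s: 28.92
tcp_pos: [0.6574, 0.0617, 0.0402]
tool_rot: [0.763, 0.647, -0.0, -0.0]
contact_force: [-0.8, 0.1, -0.7]
gripper_width: 0.411
finger_force: 30.1
```

Run:
```python
from h import *
go(.6577,.0619,.0355,-.164)
```

```text
pos [0.6574 0.0617 0.0402] turn [-0.001 -0.001  0.   ] shift [0.004 0.004 0.063] F [-0.8  0.1 -0.7] w 0.411 30.1 t 28.9167
```

>>> send_rows --deltas '[{"translation": [0.004,0.004,0.015],"angular": [0,0,0],"hand": 0.25},{"translation": [0,0,0.015],"angular": [0,0,0],"hand": 0.25},{"translation": [0,0,0.015],"angular": [0,0,0],"hand": 0.25},{"translation": [0,0,0.008],"angular": [0,0,0],"hand": 0.25},{"translation": [0,0,0],"angular": [0,0,0],"hand": 0.25}]'

```text
time_s: 29.33
tcp_pos: [0.6575, 0.0619, 0.0358]
tool_rot: [0.763, 0.647, -0.0, -0.001]
contact_force: [0.0, -0.2, -0.8]
gripper_width: 0.41
finger_force: 30.1
```

>>> send_rows --deltas '[{"translation": [0,0,0],"angular": [0,0,0],"hand": 0.25},{"translation": [0,0,0],"angular": [0,0,0],"hand": 0.25}]'

```text
time_s: 29.5
tcp_pos: [0.6576, 0.0619, 0.036]
tool_rot: [0.763, 0.647, -0.0, -0.001]
contact_force: [0.0, 0.3, 0.1]
gripper_width: 0.414
finger_force: 30.1
```

>>> send_rows --deltas '[{"translation": [0,0,0.007],"angular": [0,0,0],"hand": 0.25},{"translation": [0,0,0],"angular": [0,0,0],"hand": 0.25},{"translation": [0,0,0],"angular": [0,0,0],"hand": 0.25}]'

```text
time_s: 29.75
tcp_pos: [0.6577, 0.0619, 0.0356]
tool_rot: [0.763, 0.647, -0.0, -0.0]
contact_force: [0.1, -0.5, -0.9]
gripper_width: 0.409
finger_force: 30.1
```

>>> send_rows --deltas '[{"translation": [0,0,0.006],"angular": [0,0,0],"hand": 0.25},{"translation": [0,0,0],"angular": [0,0,0],"hand": 0.25}]'

```text
time_s: 29.92
tcp_pos: [0.6577, 0.0619, 0.0355]
tool_rot: [0.763, 0.647, 0.0, -0.0]
contact_force: [-1.2, 0.5, 3.1]
gripper_width: 0.418
finger_force: 30.6
```

>>> send_rows --deltas '[{"translation": [0,0,0.004],"angular": [0,0,0],"hand": 0.25},{"translation": [0,0,0],"angular": [0,0,0],"hand": 0.25}]'

```text
time_s: 30.08
tcp_pos: [0.6577, 0.0619, 0.0355]
tool_rot: [0.763, 0.647, 0.0, -0.0]
contact_force: [-2.4, -0.4, 5.8]
gripper_width: 0.413
finger_force: 30.9
```

>>> send_rows --deltas '[{"translation": [0,0,-0.007],"angular": [0,0,0],"hand": 0.42},{"translation": [0,0,0],"angular": [0,0,0],"hand": 0.46},{"translation": [0,0,0],"angular": [0,0,0],"hand": 0.5},{"translation": [0,0,0],"angular": [0,0,0],"hand": 0.56},{"translation": [0,0,-0.06],"angular": [0,0,0],"hand": 0.6}]'

```text
time_s: 30.5
tcp_pos: [0.657, 0.0618, 0.0387]
tool_rot: [0.763, 0.647, -0.001, -0.001]
contact_force: [0.3, -0.0, 0.0]
gripper_width: 0.6
finger_force: 0.0
```

>>> send_rows --deltas '[{"translation": [0,0,-0.15],"angular": [0,0,0],"hand": 0.6},{"translation": [0,0,-0.3],"angular": [0,0,0],"hand": 0.6},{"translation": [0,0,-0.4],"angular": [0,0,0],"hand": 0.6},{"translation": [0,0,-0.4],"angular": [0,0,0],"hand": 0.6},{"translation": [0.1,-0.1,-0.3],"angular": [0,0,0],"hand": 0.6}]'

```text
time_s: 30.92
tcp_pos: [0.6524, 0.0695, 0.1597]
tool_rot: [0.763, 0.646, 0.001, 0.0]
contact_force: [0.8, 0.8, 0.7]
gripper_width: 0.597
finger_force: 0.0
```

>>> send_rows --deltas '[{"translation": [0.2,-0.3,-0.2],"angular": [0,0,0],"hand": 0.6},{"translation": [0.3,-0.4,0],"angular": [0,0,0],"hand": 0.6},{"translation": [0.3,-0.4,0],"angular": [0,0,0],"hand": 0.6},{"translation": [0.3,-0.4,0],"angular": [0,0,0],"hand": 0.6},{"translation": [0.3,-0.4,0],"angular": [0,0,0],"hand": 0.6}]'

```text
time_s: 31.33
tcp_pos: [0.5269, 0.1982, 0.1726]
tool_rot: [0.763, 0.647, 0.001, -0.0]
contact_force: [0.3, 1.3, -0.6]
gripper_width: 0.598
finger_force: 0.0
```

>>> send_rows --deltas '[{"translation": [0.3,-0.4,0],"angular": [0,0,0],"hand": 0.6},{"translation": [0.3,-0.4,0],"angular": [0,0,0],"hand": 0.6},{"translation": [0.2,-0.2,0],"angular": [0,0,0],"hand": 0.6},{"translation": [0.1,-0.1,0],"angular": [0,0,0],"hand": 0.6},{"translation": [0,0,0],"angular": [0,0,0],"hand": 0.6}]'

```text
time_s: 31.75
tcp_pos: [0.4568, 0.2789, 0.1725]
tool_rot: [0.762, 0.648, 0.001, -0.001]
contact_force: [-0.3, -1.0, 0.1]
gripper_width: 0.599
finger_force: 0.0
```

Run:
```python
from h import *
t=eyes.get_image("top"); s=eyes.get_image("side")
a=cv2.resize(t[105:285,235:415,::-1].copy(),(500,500),interpolation=cv2.INTER_CUBIC)
b=cv2.resize(s[160:280,220:430,::-1].copy(),None,fx=1.43,fy=1.43,interpolation=cv2.INTER_CUBIC)
b=cv2.copyMakeBorder(b,0,500-b.shape[0],0,0,cv2.BORDER_CONSTANT)
# closeup of nut on bearing
c=cv2.resize(t[130:160,285:315,::-1].copy(),(300,300),interpolation=cv2.INTER_CUBIC); b[200:500,:300]=c
cv2.imwrite("pics/f.png",np.hstack([a,b])[:, :800])
print(proj("top",(.6577,.0619,.0105)),proj("top",(.6577,.0619,.03)))
```

```text
[293.16933962 144.54004771] [292.94771121 142.90710659]
```

View pics/f.png

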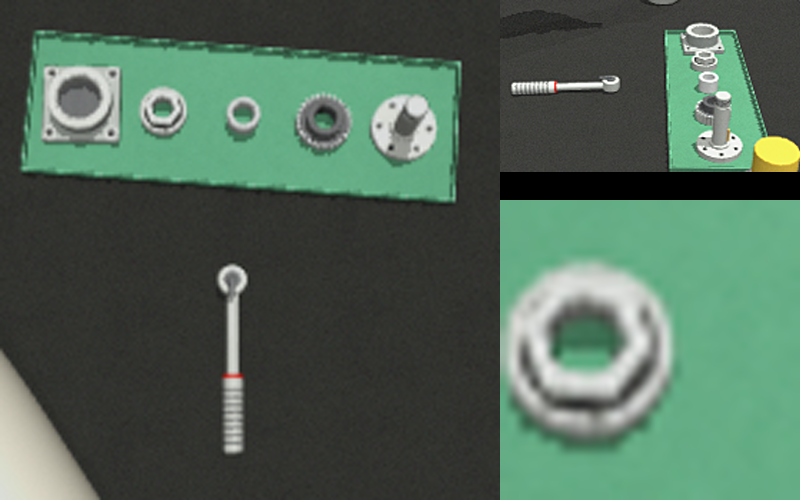

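The final view shows the line in order: housing, bearing with the nut on it, sleeve, gear, shaft. Because the nut may sit about 1 mm off, I measure its centring before handing in.

Run:
```python
from h import *
t=np.mean([eyes.get_image("top").astype(float) for _ in range(6)],0)
r=t[...,0]
for v in range(134,156): print(v,r[v,283:305].astype(int).tolist())
```

```text
134 [99, 99, 99, 101, 99, 100, 100, 100, 101, 100, 100, 100, 101, 101, 102, 102, 102, 103, 102, 101, 102, 103]
135 [98, 98, 99, 100, 101, 100, 101, 100, 100, 99, 100, 100, 99, 100, 102, 102, 102, 103, 101, 101, 101, 101]
136 [98, 100, 100, 101, 101, 102, 101, 106, 137, 156, 158, 169, 143, 116, 100, 101, 103, 102, 101, 100, 101, 102]
137 [98, 99, 101, 100, 101, 111, 161, 187, 204, 199, 198, 200, 195, 191, 177, 127, 102, 100, 101, 100, 101, 102]
138 [99, 99, 102, 101, 110, 161, 199, 213, 217, 215, 214, 214, 215, 214, 211, 201, 152, 100, 100, 100, 102, 102]
139 [101, 100, 101, 112, 173, 197, 195, 216, 208, 189, 172, 198, 210, 217, 216, 207, 194, 152, 100, 100, 100, 102]
140 [100, 99, 106, 152, 198, 172, 211, 213, 141, 126, 103, 129, 145, 177, 217, 211, 172, 204, 130, 101, 102, 102]
141 [101, 99, 119, 197, 195, 206, 213, 145, 88, 86, 79, 79, 83, 130, 217, 211, 116, 198, 158, 101, 102, 101]
142 [101, 101, 134, 213, 212, 214, 172, 79, 77, 69, 66, 65, 64, 96, 186, 212, 148, 163, 194, 101, 101, 101]
143 [100, 108, 154, 206, 186, 214, 169, 74, 65, 62, 61, 60, 58, 70, 140, 216, 202, 137, 209, 
[... 598 characters left out ...]
8, 129, 131, 147, 146, 151, 161, 145, 62, 145, 202, 157, 96, 100, 100, 100]
150 [100, 99, 96, 71, 129, 183, 139, 80, 58, 43, 45, 58, 76, 88, 140, 203, 169, 94, 98, 100, 100, 100]
151 [99, 99, 98, 88, 72, 121, 151, 191, 190, 166, 160, 113, 155, 200, 181, 154, 99, 94, 100, 101, 100, 99]
152 [98, 100, 99, 95, 62, 69, 103, 142, 151, 157, 164, 139, 151, 163, 128, 81, 69, 99, 102, 100, 100, 100]
153 [100, 101, 100, 98, 92, 88, 63, 68, 79, 102, 111, 101, 98, 88, 70, 94, 92, 101, 99, 100, 101, 101]
154 [101, 99, 99, 99, 99, 99, 93, 90, 63, 66, 67, 66, 64, 68, 92, 100, 100, 100, 100, 100, 100, 101]
155 [100, 99, 99, 100, 100, 101, 101, 100, 93, 94, 92, 92, 91, 93, 100, 100, 99, 99, 98, 100, 101, 101]
```

```bash
python3 -c "
from station import job; print(job.finish_job())"
```

```text
the job is handed in; nothing more can be done
None
```

The job is handed in: gear (hub up), sleeve and bearing stand in the tray in line from shaft to housing, each within about 1 mm of its place. The nut lies flat on the bearing, centred to about 1 mm, and the arm touched no bystander.

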